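Renew a blender's blade gasket and rebuild its drive stack

TASK

Renew the gasket of the blender's upturned blade unit: first lift the worn black gasket off the shaft and lay it flat in the middle of the white saucer. Then slip onto the upright shaft, one after another, the red gasket, the steel spacer on top of it and the blue drive coupling on top of that, each lying flat. Leave the mug, the orange jar, the spanner and the hex key where they are.

Things in the scene. Friction and masses are not known exactly. Their poses are not given: they have to be found in the camera images.
- stand_seat (a point): Blender blade unit, upside down on a black four-legged stand that does not move: a flat steel disc, 92 mm across, its top face 40 mm above the counter, with an upright dark steel shaft in its middle, 12 mm in diameter, rising 38 mm above the disc to a round (hemispherical) tip. This point: on the shaft's axis, at the disc's top face; z up along the shaft.
- saucer_middle (a point): White ceramic saucer that does not move, 148 mm across its rim, 16 mm high, wall 5 mm thick, with a flat inner floor about 120 mm across and 5 mm above the counter. This point: middle of the inner floor; z up.
- old_gasket_center (a point): Worn black rubber gasket, a rigid ring 48 mm outside, 26 mm hole, 12 mm high; at the start it lies flat on the steel disc, around the shaft (not quite centred). This point: the ring's centre, half-way up (6 mm above its underside); z along its axis.
- new_gasket_center (a point): New red gasket, a rigid ring 48 mm outside, 26 mm hole, 12 mm high; at the start it lies flat on the counter. This point: the ring's centre, half-way up (6 mm above its underside); z along its axis.
- spacer_center (a point): Bright steel spacer ring, 42 mm outside, 24 mm hole, 12 mm high; at the start it lies flat on the counter. This point: the ring's centre, half-way up (6 mm above its underside); z along its axis.
- coupling_center (a point): Blue plastic drive coupling, a ring 38 mm outside, 20 mm hole, 18 mm high; at the start it lies flat on the counter. This point: the ring's centre, half-way up (9 mm above its underside); z along its axis.
- mug_center (a point): White ceramic mug, 80 mm across, 92 mm high, with a handle reaching about 35 mm out at its own +y; stands loose on the counter, to be left alone. This point: on its axis, half-way up (46 mm).
- jar_center (a point): Orange jar with a ribbed orange twist cap, 74 mm across, 98 mm high; stands loose on the counter, to be left alone. This point: on its axis, half-way up (49 mm).
- spanner: Short aluminium spanner, 130 mm long, under 12 mm high, lying loose on the counter along its own x, to be left alone. Origin: its middle, on the counter.
- hexkey: Dark steel hex key, 6 mm thick, long arm 100 mm along its own x, short arm 30 mm towards its own +y at the +x end, lying loose on the counter, to be left alone. Origin: middle of the long arm, on the counter.
Not all that is in view belongs to the job. Several things look just like the part that bears new_gasket_center: the one meant starts farthest to the robot's left.

How it is judged:
On the way, in this order (a step that is already met when the one before it is completed fails the run):
1. the black gasket lies flat in the middle of the saucer, let go (horizontal distance between old_gasket_center and saucer_middle below 0.015 m and z of old_gasket_center in the frame of saucer_middle between 0.002 and 0.01 m and angle between old_gasket_center's own z axis and vertical below 0.12 rad and linear speed of old_gasket below 0.02 m/s and angular speed of old_gasket below 0.3 rad/s and contact force between old_gasket and the fingers below 0.1 N), for 0.2 s.
2. the red gasket lies on the steel disc, round the shaft, let go (horizontal distance between new_gasket_center and stand_seat below 0.01 m and z of new_gasket_center in the frame of stand_seat between 0.002 and 0.01 m and angle between new_gasket_center's own z axis and vertical below 0.12 rad and linear speed of new_gasket below 0.02 m/s and angular speed of new_gasket below 0.3 rad/s and contact force between new_gasket and the fingers below 0.1 N), for 0.2 s.
3. the steel spacer lies on the red gasket, round the shaft, let go (horizontal distance between spacer_center and stand_seat below 0.01 m and z of spacer_center in the frame of stand_seat between 0.014 and 0.022 m and angle between spacer_center's own z axis and vertical below 0.12 rad and linear speed of spacer below 0.02 m/s and angular speed of spacer below 0.3 rad/s and contact force between spacer and the fingers below 0.1 N), for 0.2 s.
4. the blue coupling lies on the steel spacer, round the shaft, let go (horizontal distance between coupling_center and stand_seat below 0.01 m and z of coupling_center in the frame of stand_seat between 0.029 and 0.037 m and angle between coupling_center's own z axis and vertical below 0.12 rad and linear speed of coupling below 0.02 m/s and angular speed of coupling below 0.3 rad/s and contact force between coupling and the fingers below 0.1 N), for 0.2 s.
At the end, for the whole second after the job is handed in: Black gasket flat in the saucer within 15 mm of its middle; red gasket, steel spacer, blue coupling flat round the shaft in this order from the bottom, each within 10 mm of its axis and 4 mm of its stacked height (centres 6, 18, 33 mm above the disc); all within 7 degrees of level, let go, at rest (all of step 1 and all of step 2 and all of step 3 and all of step 4); the robot touches nothing.
It fails at once if the mug is moved more than 20 mm (distance of mug_center from where it was at the start of the episode above 0.02 m).
It fails at once if the orange jar is moved more than 20 mm (distance of jar_center from where it was at the start of the episode above 0.02 m).
It fails at once if the spanner is moved more than 20 mm (distance of spanner from where it was at the start of the episode above 0.02 m).
It fails at once if the hex key is moved more than 20 mm (distance of hexkey from where it was at the start of the episode above 0.02 m).
It also fails if it takes over 112 s, if anything falls off the work surface, if the arm or the gripper's body presses on something with over 40 N, if the wrist force passes 120 N, or if a joint passes its speed limit or range.

ROBOT

A 6-joint arm with a two-finger parallel gripper is mounted at the origin on the work surface. World frame = base frame: x ahead of the robot, y to its left, z up, the work surface at z = 0. Lengths are in m, angles in rad, forces in N, time in s.
With the tool pointing down it reaches from about 0.25 to 0.725 m from the base axis. Payload 4 kg.
Tool frame: the origin (TCP) lies on the centre line of the jaws, within the pads' length; the fingertips stand 19 mm ahead of it and the grasp point (between the pads) is the TCP; z points along the fingers, y is the direction in which the jaws open and shut (so a half turn about z gives the same grasp; the last joint's range is limited). The gripper opens to 85 mm and grips with 20 to 120 N. Pads are 22 mm wide; open, the fingers measure 114 mm over their backs; the gripper's body (76 mm by 85 mm) begins 54 mm behind the grasp point. The pads swing forward as they close: fully open they stand 13 mm farther back than shut.
Start: joints at [-1.345, 0.241, 0.005, 1.335, 0, 1.571], TCP at [0.112, -0.487, 0.25] pointing down, gripper open.
Joint ranges: [-2.72, 2.72], [-1.05, 1.87], [-1.09, 1.28], [-1.99, 2.15], [-1.42, 1.44], [-3.14, 3.14]. Speed limits (rad/s): [2.79, 2.79, 3.14, 3.14, 3.14, 3.14].

INTERFACE

Orientations are given as a unit quaternion [x, y, z, w].
In Python, from workcell import bot gives the robot as it stands. The module is installed in compiled form; this text tells all that it offers.
- The arm moves only by the shell command python3 -m handwheel 'ROWS' [OPENING]. ROWS is JSON, a list of rows, each an object of numbers: "dx", "dy", "dz": the shift along the tool's x, y, z as a fraction of full scale; "ax", "ay", "az": the turn, a rotation vector about the tool's x, y, z as a fraction of full scale. In form: [{"dx": .., "dy": .., "dz": .., "ax": .., "ay": .., "az": ..}, ...]. A call has 1 to 12 rows; each row shifts and turns the commanded pose from where the row before left it, along the tool's axes as they then stand; what a row does not reach is not made up. Full scale, the value 1, is 2.5 cm for a shift and 0.15 rad for a turn. A row lasts 1/10 s, in which the tool goes at most 50 mm and 8.59 degrees, less where a joint would pass 70% of its speed; a pose out of reach is approached as far as the arm can. A call with a number of a shift or a turn outside -1 to 1 is refused whole. A call with a gripper value outside its range is refused whole. OPENING is the gripper's target within -1 to 1 (fully open at 1, half-way at 0, shut at -1), set as the call begins (- or left out, the last holds). The fingers move at their own pace and stop on an object; the grip force is fixed at half the most. Time passes only in rows, so rows that do not move let the fingers close. It gives the time, the measured TCP pose, the force and the opening at its end, in the units of the state.
- bot.get_obs(): the state, without advancing time (a new reading comes with each control period).
- bot.camera(name): name is "scene" or "top" or "wrist"; returns a dict with "img" (480x640x3 uint8, red, green, blue), "intrinsics" (3x3 intrinsics, pixels), "eye" and "rotation" of the camera in the world. Camera axes: x right, y down, z forward; pixel columns grow to the right and rows downward; lengths in m; the calibration is good to about 2 mm. A picture is of the moment at which its call begins. There is no depth.
- bot.job_done(): hands the job in, once; it reports no verdict.
Trained networks look in a picture, given as the dict that the camera call returned (one of the last four; its "shot" number tells which), for a name from the list of things; names that differ only in an ending like _2 or _b are one class to them, and where a whole thing is asked for, a point or a joint stands for the part that bears it (a point fixed in the world has none). Each returns a list of dicts, best first, with "confidence" (0 to 1); they miss things now and then, are a little off and sometimes report something else, mostly with a low value. They report only what shows in the picture. A call takes as long as a camera call. They do not tell look-alikes from the thing itself.
- bot.trace(thing, picture): "region" (480x640 bool, what is visible of it) and "rect" ([centre column, centre row, width, height] in pixels, round what is visible of it).
The state is a dict: "clock": time; "joint_pos": joint angles; "joint_vel": joint speeds; "tau": joint torques, N m; "eef_pos": TCP position; "tool_rot": TCP orientation; "ft_force": force on the tool from outside, world axes, zero at the start; "ft_torque": the same for the moment, N m; "grip_width": finger opening in m.
Only numpy, scipy, OpenCV 4.12 (cv2) and the standard library are available. Lean on these libraries where they do the work, as an engineer would, in place of code of your own. Each camera call takes 0.05 s, during which the arm holds its last target.

## Working session

There is one attempt and no reset: what is moved stays moved. The work goes in short steps, Python scripts to look and compute and a shell command to move; the robot and the scene stay as the last step left them, time stands still between calls to the robot, and variables do not carry over. Pictures are saved under pics/ and viewed, and the job is handed in when it is done.

```bash
mkdir -p pics; python3 - <<'E'
from workcell import bot
import cv2
o=bot.get_obs(); print({k:(v if not hasattr(v,'round') else v) for k,v in o.items()})
for n in ["scene","top","wrist"]:
    c=bot.camera(n); cv2.imwrite(f"pics/{n}0.png",c["img"][:,:,::-1]); print(n,c["eye"],c["rotation"],c["intrinsics"])
E
```

```text
{'clock': 0.0, 'joint_pos': array([-1.34503476e+00,  2.41398131e-01,  3.69269786e-03,  1.33517732e+00,
        1.15240713e-05,  1.57078497e+00]), 'joint_vel': array([-2.59240608e-03, -1.67795455e-04,  3.01506436e-05, -6.42754858e-04,
        1.97830841e-03, -2.93838081e-03]), 'tau': array([ 5.63033718e-04, -3.72319543e+01,  2.52408367e+01,  1.69806270e-02,
        1.01362039e-04,  3.87803070e-06]), 'eef_pos': array([ 0.11179347, -0.48672753,  0.24940829]), 'tool_rot': array([ 9.93634547e-01,  1.12646787e-01, -1.11777496e-04, -1.03722309e-03]), 'ft_force': array([ 0.1827407 , -0.96667832, -0.08375467]), 'ft_torque': array([-0.0064449 ,  0.03561489, -0.0116815 ]), 'grip_width': 0.085224121398748}
scene [ 1.06954735 -0.70312488  0.68087332] [ 0.84997196  0.26903165 -0.14123239 -0.43037547] [[446.53011857   0.         321.28377281]
 [  0.         446.53011857 245.95495965]
 [  0.           0.           1.        ]]
top [ 0.41383651 -0.0114564   1.26667011] [ 0.71136855 -0.69963736  0.038228   -0.05478112] [[603.15723308   0.         320.11077197]
 [  0.         603.15723308 238.02949039]
 [  0.           0.           1.        ]]
wrist [ 0.18182525 -0.47042013  0.3727224 ] [ 0.77402528 -0.61665883 -0.08997818  0.11189588] [[377.40712614   0.         317.24453763]
 [  0.         377.40712614 238.48853008]
 [  0.           0.           1.        ]]
```

View pics/top0.png

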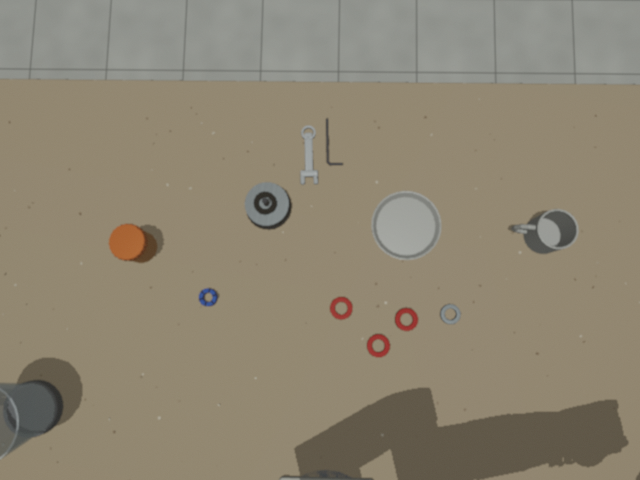

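View pics/scene0.png

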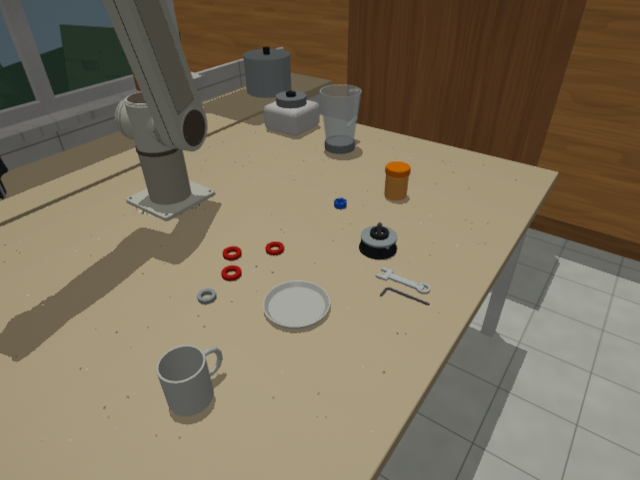

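View pics/wrist0.png

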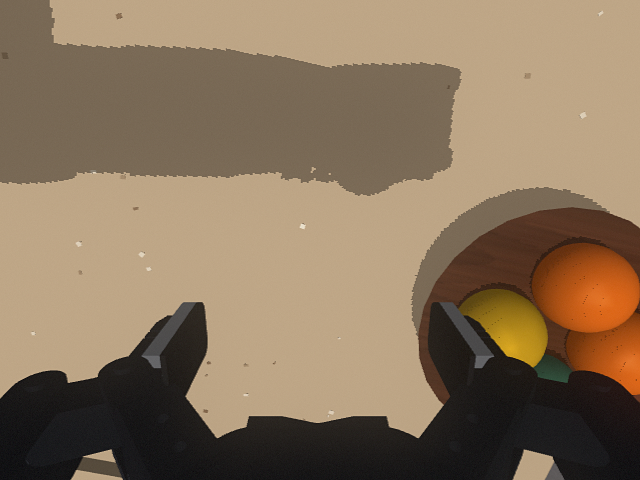

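```bash
cat > h.py <<'E'
from workcell import bot
import numpy as np, cv2
from scipy.spatial.transform import Rotation as R
def ray(c,u,v):
    K=c["intrinsics"]; d=np.linalg.solve(K,[u,v,1.0]); return R.from_quat(c["rotation"]).apply(d)
def topl(c,u,v,z):
    d=ray(c,u,v); e=np.array(c["eye"]); return e+d*(z-e[2])/d[2]
def proj(c,p):
    q=R.from_quat(c["rotation"]).inv().apply(np.array(p)-c["eye"]); s=c["intrinsics"]@q; return s[:2]/s[2]
def shot(n,f=None):
    c=bot.camera(n)
    if f: cv2.imwrite(f"pics/{f}.png",c["img"][:,:,::-1])
    return c
def find(c,thing,z,pr=True,minconf=0.0):
    out=[]
    for r in bot.trace(thing,c):
        if r["confidence"]<minconf: continue
        u,v,w,h=r["rect"]; p=topl(c,u,v,z); m=r["region"]; ys,xs=np.nonzero(m); pc=topl(c,xs.mean(),ys.mean(),z)
        if pr: print(thing,round(r["confidence"],2),np.round(r["rect"],1),"rectpos",p.round(4)[:2],"centroid",pc.round(4)[:2])
        out.append((r,p,pc))
    return out
def obs():
    o=bot.get_obs(); return o
def go(target,yaw=None):
    """print tool-frame displacement in units of 0.025, yaw diff (units .15). yaw = angle of tool x in world"""
    o=obs(); r=R.from_quat(o["tool_rot"]); d=np.array(target)-o["eef_pos"]; m=r.as_matrix()
    cy=np.arctan2(m[1,0],m[0,0])
    print("tcp",o["eef_pos"].round(4),"yaw",round(cy,3),"tiltz",m[:,2].round(4),"w",round(o["grip_width"],4),"F",o["ft_force"].round(1),"t",o["clock"])
    print("rows total:",(r.inv().apply(d)/0.025).round(2))
    if yaw is not None: print("az total:",round(-((yaw-cy+np.pi/2)%np.pi-np.pi/2)/0.15,2))
E
python3 - <<'E'
from h import *
c=shot("top")
for t,z in [("old_gasket",.052),("old_gasket_center",.052),("new_gasket_center",.012),("spacer_center",.012),("coupling_center",.018),("mug_center",.092),("jar_center",.098),("spanner",.006),("hexkey",.003)]:
    try: find(c,t,z)
    except Exception as e: print(t,e)
    if t=="hexkey":
        pass
for n,u,v,z in [("shaft",266,202,.078),("disc",267,204.5,.04),("saucer",406,225,.016)]:
    print(n,topl(c,u,v,z).round(4))
im=c["img"][150:350,180:480,::-1]; cv2.imwrite("pics/topcrop.png",cv2.resize(im,None,fx=2.6,fy=2.6,interpolation=cv2.INTER_CUBIC))
c=shot("scene")
for t,z in [("old_gasket_center",.046),("new_gasket_center",.006),("spacer_center",.006),("coupling_center",.009)]:
    find(c,t,z)
E
```

```text
old_gasket it knows: coupling_center, hexkey, jar_center, mug_center, new_gasket_center, old_gasket_center, saucer_middle, spacer_center, spanner, stand_seat
old_gasket_center 0.73 [264.4 203.3  27.1  24. ] rectpos [0.6446 0.1341] centroid [0.6456 0.1324]
new_gasket_center 0.61 [406.3 319.3  24.8  28. ] rectpos [ 0.4139 -0.1607] centroid [ 0.4144 -0.1605]
new_gasket_center 0.59 [339.2 308.8  20.8  21.1] rectpos [ 0.4329 -0.0226] centroid [ 0.4349 -0.0262]
new_gasket_center 0.53 [378.5 344.3  24.7  25.8] rectpos [ 0.3622 -0.104 ] centroid [ 0.3592 -0.1031]
new_gasket_center 0.37 [207.6 299.5  26.   17.8] rectpos [0.4473 0.2512] centroid [0.4517 0.2516]
spacer_center 0.8 [449.5 314.4  18.7  21.1] rectpos [ 0.4255 -0.2492] centroid [ 0.4262 -0.2509]
spacer_center 0.24 [267.5 207.8  50.3  48.7] rectpos [0.6426 0.1321] centroid [0.6448 0.1297]
coupling_center 0.76 [209.8 300.1  22.2  18.2] rectpos [0.4459 0.2453] centroid [0.4505 0.2488]
mug_center 0.74 [545.9 231.6  67.6  46.3] rectpos [ 0.5885 -0.4229] centroid [ 0.588  -0.4296]
mug_center 0.33 [336.1 143.   18.4  44.2] rectpos [ 0.7619
[... 297 characters left out ...]
7804 0.0037]
shaft [0.6423 0.1279 0.078 ]
disc [0.6444 0.1301 0.04  ]
saucer [ 0.6094 -0.1598  0.016 ]
old_gasket_center 0.73 [380.2 232.9  18.6   9.6] rectpos [0.651  0.1321] centroid [0.6487 0.1302]
new_gasket_center 0.79 [230.9 254.1  16.3  14.4] rectpos [ 0.3634 -0.1101] centroid [ 0.3609 -0.1032]
new_gasket_center 0.71 [273.8 248.   18.   14.6] rectpos [ 0.4353 -0.0289] centroid [ 0.4347 -0.0265]
new_gasket_center 0.48 [231.9 273.2  21.   16.8] rectpos [ 0.4189 -0.1628] centroid [ 0.4161 -0.163 ]
spacer_center 0.52 [206.9 297.   22.1  18. ] rectpos [ 0.4321 -0.2545] centroid [ 0.4273 -0.2518]
coupling_center 0.44 [339.1 202.6   7.8  12. ] rectpos [0.45   0.2501] centroid [0.4521 0.2522]
```

View pics/topcrop.png

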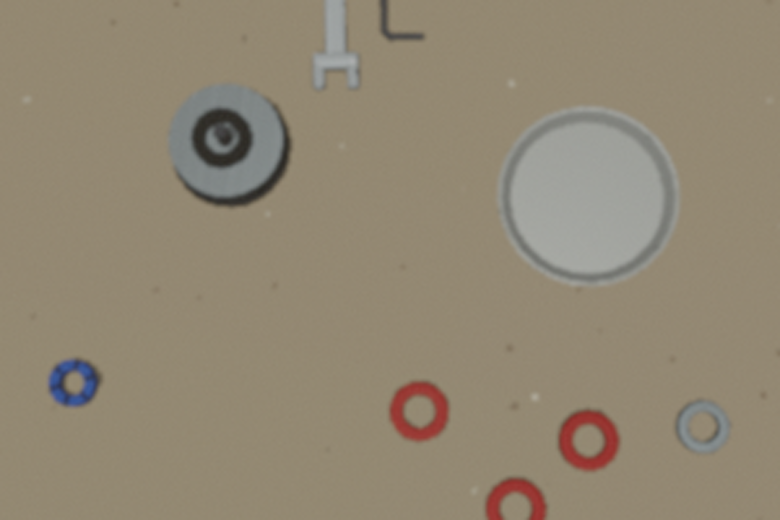

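```bash
python3 - <<'E'
from h import *
c=shot("top")
for n,u,v,z in [("shafttop",266,202,.078),("disc",266.9,204.2,.04),("saucer",406.3,225.4,.016),("old",265.4,203.1,.052),("red",341.2,308.1,.012),("spacer",450.4,313.8,.012),("coup",208.5,297.3,.018)]:
    print(n,topl(c,u,v,z).round(4))
go([.59,.115,.2])
E
```

```text
shafttop [0.6423 0.1279 0.078 ]
disc [0.645  0.1303 0.04  ]
saucer [ 0.6086 -0.1604  0.016 ]
old [0.645  0.1321 0.052 ]
red [ 0.4344 -0.0267  0.012 ]
spacer [ 0.4268 -0.2511  0.012 ]
coup [0.4517 0.2482 0.018 ]
tcp [ 0.1119 -0.4873  0.2503] yaw 0.226 tiltz [ 0. -0. -1.] w 0.0854 F [0.5 0.6 1.4] t 0.9
rows total: [ 24.03 -19.2    2.01]
```

```bash
python3 -m handwheel '[{"dx":0.96,"dy":-0.8,"dz":0},{"dx":0.96,"dy":-0.8,"dz":0},{"dx":0.96,"dy":-0.8,"dz":0},{"dx":0.96,"dy":-0.8,"dz":0},{"dx":0.96,"dy":-0.8,"dz":0},{"dx":0.96,"dy":-0.8,"dz":0},{"dx":0.96,"dy":-0.8,"dz":0},{"dx":0.96,"dy":-0.8,"dz":0},{"dx":0.96,"dy":-0.8,"dz":0},{"dx":0.96,"dy":-0.8,"dz":0},{"dx":0.96,"dy":-0.8,"dz":0},{"dx":0.96,"dy":-0.8,"dz":0}]'; python3 - <<'E'
from h import *
go([.59,.115,.2]); print(obs()["joint_pos"].round(3))
E
```

```text
tcp [ 0.1119 -0.4873  0.2503] yaw 0.226 tiltz [ 0. -0. -1.] w 0.0854 F [0.5 0.6 1.4] t 0.9
rows total: [ 24.03 -19.2    2.01]
[-1.345  0.241  0.005  1.335  0.     1.571]invalid input
```

```bash
python3 -m handwheel '[{"dx":0.96,"dy":-0.8,"dz":0,"ax":0,"ay":0,"az":0},{"dx":0.96,"dy":-0.8,"dz":0,"ax":0,"ay":0,"az":0},{"dx":0.96,"dy":-0.8,"dz":0,"ax":0,"ay":0,"az":0},{"dx":0.96,"dy":-0.8,"dz":0,"ax":0,"ay":0,"az":0},{"dx":0.96,"dy":-0.8,"dz":0,"ax":0,"ay":0,"az":0},{"dx":0.96,"dy":-0.8,"dz":0,"ax":0,"ay":0,"az":0},{"dx":0.96,"dy":-0.8,"dz":0,"ax":0,"ay":0,"az":0},{"dx":0.96,"dy":-0.8,"dz":0,"ax":0,"ay":0,"az":0},{"dx":0.96,"dy":-0.8,"dz":0,"ax":0,"ay":0,"az":0},{"dx":0.96,"dy":-0.8,"dz":0,"ax":0,"ay":0,"az":0},{"dx":0.96,"dy":-0.8,"dz":0,"ax":0,"ay":0,"az":0},{"dx":0.96,"dy":-0.8,"dz":0,"ax":0,"ay":0,"az":0}]'; python3 - <<'E'
from h import *
go([.59,.115,.2]); print(obs()["joint_pos"].round(3))
E
```

```text
clock: 2.1
eef_pos: [0.3396, -0.1879, 0.2506]
tool_rot: [0.994, 0.113, 0.0, 0.0]
ft_force: [-0.2, -0.4, 0.3]
grip_width: 0.0856
tcp [ 0.3396 -0.1879  0.2506] yaw 0.226 tiltz [ 7.e-04 -4.e-04 -1.e+00] w 0.0856 F [-0.2 -0.4  0.3] t 2.1
rows total: [12.47 -9.57  2.02]
[-0.505  0.017 -0.255  1.298 -0.     2.411]
```

```bash
python3 -m handwheel '[{"dx":0,"dy":0,"dz":0.4,"ax":0,"ay":0,"az":-1},{"dx":0,"dy":0,"dz":0.4,"ax":0,"ay":0,"az":-1},{"dx":0,"dy":0,"dz":0.4,"ax":0,"ay":0,"az":-1},{"dx":0,"dy":0,"dz":0.4,"ax":0,"ay":0,"az":-1},{"dx":0,"dy":0,"dz":0.4,"ax":0,"ay":0,"az":-1}]'; python3 - <<'E'
from h import *
go([.6,.08,.2]); print(obs()["joint_pos"].round(3))
E
```

```text
clock: 2.6
eef_pos: [0.339, -0.1889, 0.2]
tool_rot: [0.882, 0.472, 0.0, 0.0]
ft_force: [-0.6, 0.1, 0.2]
grip_width: 0.0856
tcp [ 0.339  -0.1889  0.2   ] yaw 0.982 tiltz [ 3.e-04 -2.e-04 -1.e+00] w 0.0856 F [-0.6  0.1  0.2] t 2.6
rows total: [14.74  2.71  0.  ]
[-0.508  0.051 -0.355  1.164 -0.     1.651]
```

```bash
python3 -m handwheel '[{"dx":1,"dy":0.2,"dz":0,"ax":0,"ay":0,"az":0},{"dx":1,"dy":0.2,"dz":0,"ax":0,"ay":0,"az":0},{"dx":1,"dy":0.2,"dz":0,"ax":0,"ay":0,"az":0},{"dx":1,"dy":0.2,"dz":0,"ax":0,"ay":0,"az":0},{"dx":1,"dy":0.2,"dz":0,"ax":0,"ay":0,"az":0},{"dx":1,"dy":0.2,"dz":0,"ax":0,"ay":0,"az":0},{"dx":1,"dy":0.2,"dz":0,"ax":0,"ay":0,"az":0},{"dx":1,"dy":0.2,"dz":0,"ax":0,"ay":0,"az":0},{"dx":1,"dy":0.2,"dz":0,"ax":0,"ay":0,"az":0},{"dx":1,"dy":0.2,"dz":0,"ax":0,"ay":0,"az":0},{"dx":1,"dy":0.2,"dz":0,"ax":0,"ay":0,"az":0},{"dx":1,"dy":0.2,"dz":0,"ax":0,"ay":0,"az":0}]'; python3 -m handwheel '[{"dx":0,"dy":0,"dz":0,"ax":0,"ay":0,"az":0}]'; python3 - <<'E'
from h import *
go([.645,.131,.2]); c=shot("wrist","w1")
find(c,"old_gasket_center",.052);find(c,"stand_seat",.04)
E
```

```text
clock: 3.8
eef_pos: [0.5574, 0.0267, 0.2003]
tool_rot: [0.883, 0.469, -0.0, 0.0]
ft_force: [0.2, -1.0, 0.7]
grip_width: 0.0856
clock: 3.9
eef_pos: [0.5587, 0.028, 0.2]
tool_rot: [0.883, 0.47, 0.001, 0.0]
ft_force: [-1.1, -0.8, 0.1]
grip_width: 0.0856
tcp [0.5587 0.028  0.2   ] yaw 0.979 tiltz [ 1.4e-03  7.0e-04 -1.0e+00] w 0.0856 F [-1.1 -0.8  0.1] t 3.9
rows total: [5.35 0.56 0.01]
old_gasket_center 0.62 [339.9  31.6  70.   63.3] rectpos [0.6437 0.1289] centroid [0.6428 0.1305]
stand_seat 0.72 [337.7  54.4 134.4 105.9] rectpos [0.6369 0.1198] centroid [0.6379 0.1213]
```

View pics/w1.png

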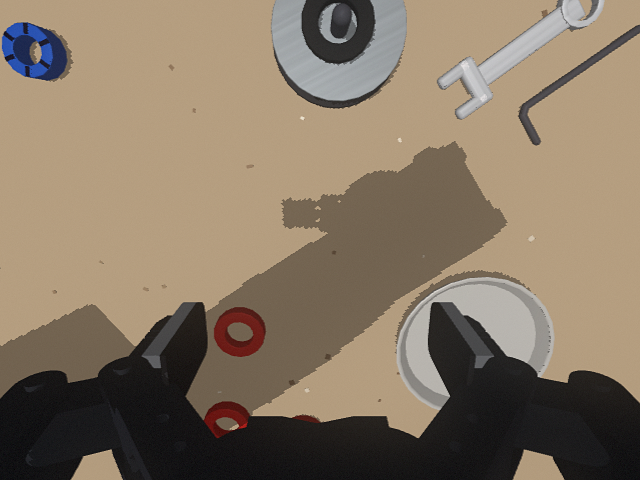

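```bash
python3 -m handwheel '[{"dx":1,"dy":0.2,"dz":0,"ax":0,"ay":0,"az":0},{"dx":1,"dy":0.2,"dz":0,"ax":0,"ay":0,"az":0},{"dx":0.4,"dy":0.1,"dz":0,"ax":0,"ay":0,"az":0},{"dx":0,"dy":0,"dz":0,"ax":0,"ay":0,"az":0},{"dx":0,"dy":0,"dz":0,"ax":0,"ay":0,"az":0},{"dx":0,"dy":0,"dz":0,"ax":0,"ay":0,"az":0}]'; python3 - <<'E'
from h import *
go([.645,.131,.2]); c=shot("wrist","w2")
find(c,"old_gasket_center",.052);find(c,"stand_seat",.04)
E
```

```text
clock: 4.65
eef_pos: [0.5999, 0.0676, 0.2004]
tool_rot: [0.884, 0.468, -0.0, -0.0]
ft_force: [-0.4, 0.2, -0.2]
grip_width: 0.0854
tcp [0.5999 0.0676 0.2004] yaw 0.975 tiltz [-8.e-04 -4.e-04 -1.e+00] w 0.0854 F [-0.4  0.2 -0.2] t 4.65
rows total: [3.11 0.07 0.01]
old_gasket_center 0.65 [320.1 112.1  66.9  73.4] rectpos [0.6468 0.1344] centroid [0.6468 0.136 ]
stand_seat 0.7 [319.4 112.9 130.1 131.9] rectpos [0.6464 0.1345] centroid [0.6473 0.1344]
```

View pics/w2.png

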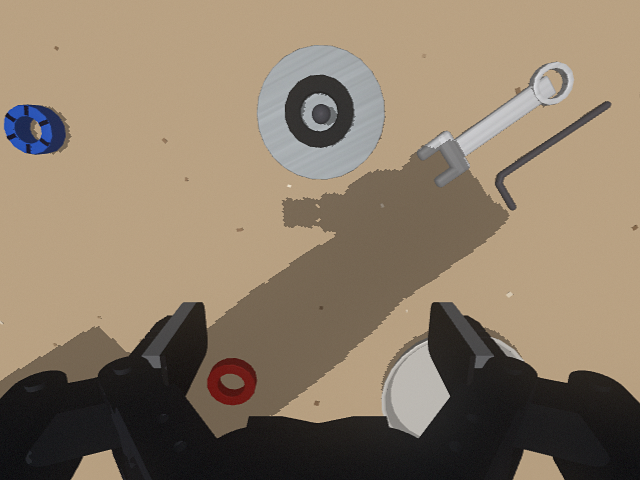

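```bash
python3 - <<'E'
from h import *
o=obs(); r=R.from_quat(o["tool_rot"]); c=shot("wrist")
e=r.inv().apply(c["eye"]-o["eef_pos"]); print("cam in tool",e.round(4))
for u,v in [(205,303),(430,303),(206,340),(432,345),(190,395),(445,390)]:
    d=r.inv().apply(ray(c,u,v)); 
    s=(np.sign(d[1])*0.0427-e[1])/d[1]; print(u,v,d.round(3),(e+s*d).round(4))
E
```

```text
cam in tool [ 0.0724 -0.0007 -0.1232]
205 303 [-0.448 -0.297  0.91 ] [ 0.009  -0.0427  0.0055]
430 303 [-0.449  0.299  0.91 ] [0.0073 0.0427 0.0088]
206 340 [-0.542 -0.295  0.882] [-0.005  -0.0427  0.0026]
432 345 [-0.555  0.304  0.878] [-0.0068  0.0427  0.002 ]
190 395 [-0.682 -0.337  0.841] [-0.0127 -0.0427 -0.0184]
445 390 [-0.67   0.339  0.844] [-0.0135  0.0427 -0.015 ]
```

```bash
python3 - <<'E'
from h import *
go([.6463,.133,.11])
E
```

```text
tcp [0.6004 0.068  0.2006] yaw 0.975 tiltz [ 0.e+00 -1.e-04 -1.e+00] w 0.0854 F [-0.5 -0.3 -0.4] t 4.85
rows total: [3.18 0.06 3.62]
```

```bash
python3 -m handwheel '[{"dx":0.8,"dy":0,"dz":0.5,"ax":0,"ay":0,"az":0},{"dx":0.8,"dy":0,"dz":0.7,"ax":0,"ay":0,"az":0},{"dx":0.8,"dy":0,"dz":0.8,"ax":0,"ay":0,"az":0},{"dx":0.8,"dy":0.06,"dz":0.8,"ax":0,"ay":0,"az":0},{"dx":0,"dy":0,"dz":0.8,"ax":0,"ay":0,"az":0},{"dx":0,"dy":0,"dz":0,"ax":0,"ay":0,"az":0},{"dx":0,"dy":0,"dz":0,"ax":0,"ay":0,"az":0}]'; python3 - <<'E'
from h import *
go([.6463,.133,.06]); c=shot("wrist","w3")
find(c,"old_gasket_center",.052);find(c,"stand_seat",.04)
E
```

```text
clock: 5.55
eef_pos: [0.6463, 0.1337, 0.1102]
tool_rot: [0.883, 0.469, -0.001, -0.0]
ft_force: [0.5, -0.3, -0.6]
grip_width: 0.0857
tcp [0.6463 0.1337 0.1102] yaw 0.976 tiltz [-1.3e-03 -4.0e-04 -1.0e+00] w 0.0857 F [ 0.5 -0.3 -0.6] t 5.55
rows total: [-0.02  0.02  2.01]
old_gasket_center 0.86 [318.1 265.4  89.7  90. ] rectpos [0.6484 0.1371] centroid [0.6482 0.1385]
stand_seat 0.8 [318.6 253.7 168.2 167.6] rectpos [0.6499 0.1388] centroid [0.6509 0.1395]
```

View pics/w3.png

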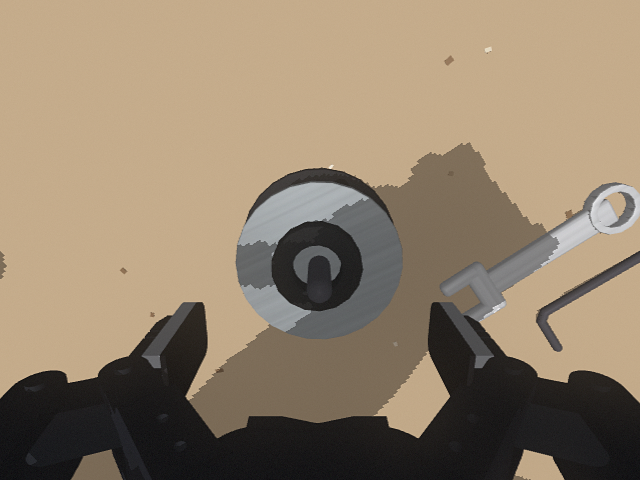

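```bash
python3 -m handwheel '[{"dx":0.05,"dy":0,"dz":0.5,"ax":0,"ay":0,"az":0},{"dx":0.05,"dy":0,"dz":0.5,"ax":0,"ay":0,"az":0},{"dx":0,"dy":0,"dz":0.5,"ax":0,"ay":0,"az":0},{"dx":0,"dy":0,"dz":0.4,"ax":0,"ay":0,"az":0},{"dx":0,"dy":0,"dz":0.1,"ax":0,"ay":0,"az":0},{"dx":0,"dy":0,"dz":0,"ax":0,"ay":0,"az":0},{"dx":0,"dy":0,"dz":0,"ax":0,"ay":0,"az":0}]'; python3 - <<'E'
from h import *
o=obs()
go([.6463,.133,.06]); c=shot("wrist","w4")
for u,v,z in [(319,293,.078)]: print(topl(c,u,v,z))
s=shot("scene"); p=proj(s,[.645,.133,.05]).astype(int); im=s["img"][p[1]-75:p[1]+45,p[0]-80:p[0]+80,::-1]; cv2.imwrite("pics/s4.png",cv2.resize(im,None,fx=4,fy=4,interpolation=cv2.INTER_CUBIC))
E
```

```text
clock: 6.4
eef_pos: [0.6485, 0.1361, 0.0605]
tool_rot: [0.883, 0.469, 0.0, 0.0]
ft_force: [-0.7, -0.5, -0.3]
grip_width: 0.0851
tcp [0.6485 0.1361 0.0605] yaw 0.976 tiltz [ 5.e-04  1.e-04 -1.e+00] w 0.0851 F [-0.7 -0.5 -0.3] t 6.4
rows total: [-0.15 -0.    0.02]
[0.66161663 0.15572651 0.078     ]
```

View pics/w4.png

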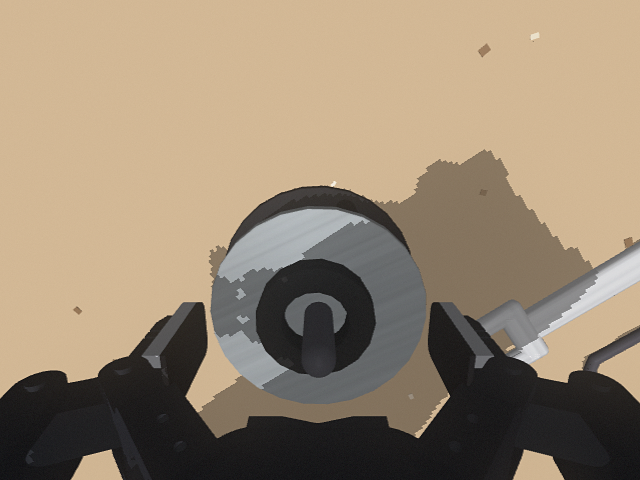

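View pics/s4.png

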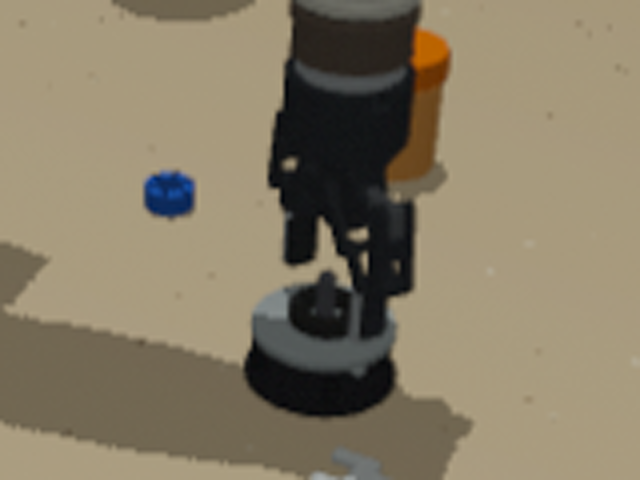

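```bash
python3 -m handwheel '[{"dx":0,"dy":0,"dz":0,"ax":0,"ay":0,"az":0},{"dx":0,"dy":0,"dz":0,"ax":0,"ay":0,"az":0},{"dx":0,"dy":0,"dz":0,"ax":0,"ay":0,"az":0},{"dx":0,"dy":0,"dz":0,"ax":0,"ay":0,"az":0},{"dx":0,"dy":0,"dz":0,"ax":0,"ay":0,"az":0},{"dx":0,"dy":0,"dz":0,"ax":0,"ay":0,"az":0},{"dx":0,"dy":0,"dz":0,"ax":0,"ay":0,"az":0}]' -1; python3 - <<'E'
from h import *
go([.6463,.133,.06]); c=shot("wrist","w5")
for u,v,z in [(316,318,.052),(319,365,.075)]: print(topl(c,u,v,z))
E
```

```text
clock: 7.2
eef_pos: [0.6488, 0.1362, 0.0615]
tool_rot: [0.883, 0.469, 0.001, 0.0]
ft_force: [-0.6, -0.5, 6.3]
grip_width: 0.0451
tcp [0.6488 0.1362 0.0615] yaw 0.976 tiltz [ 1.8e-03  4.0e-04 -1.0e+00] w 0.0451 F [-0.6 -0.5  6.3] t 7.2
rows total: [-0.16 -0.01  0.06]
[0.64819193 0.13723395 0.052     ]
[0.64613614 0.13235632 0.075     ]
```

View pics/w5.png

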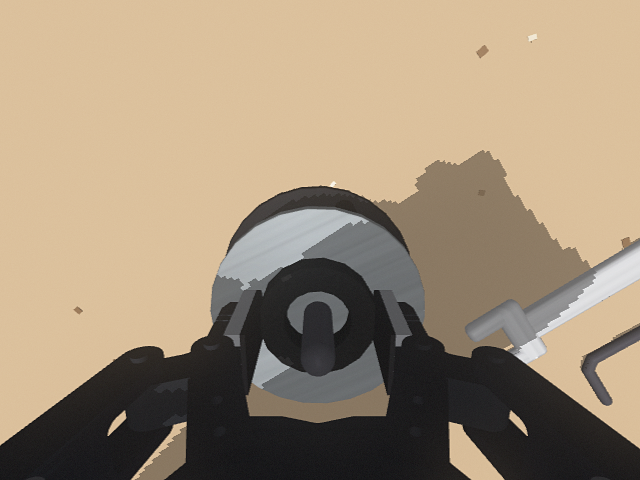

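```bash
python3 -m handwheel '[{"dx":0,"dy":0,"dz":-0.3,"ax":0,"ay":0,"az":0},{"dx":0,"dy":0,"dz":-0.5,"ax":0,"ay":0,"az":0},{"dx":0,"dy":0,"dz":-0.5,"ax":0,"ay":0,"az":0},{"dx":0,"dy":0,"dz":-0.5,"ax":0,"ay":0,"az":0},{"dx":0,"dy":0,"dz":-0.5,"ax":0,"ay":0,"az":0},{"dx":0,"dy":0,"dz":-0.5,"ax":0,"ay":0,"az":0},{"dx":0,"dy":0,"dz":0,"ax":0,"ay":0,"az":0},{"dx":0,"dy":0,"dz":0,"ax":0,"ay":0,"az":0}]'; python3 - <<'E'
from h import *
go([.6086,-.1604,.12]); c=shot("wrist","w6")
find(c,"old_gasket_center",.1)
E
```

```text
clock: 8.05
eef_pos: [0.6484, 0.1361, 0.1308]
tool_rot: [0.883, 0.469, 0.0, 0.0]
ft_force: [-0.5, 0.2, -0.3]
grip_width: 0.0448
tcp [0.6484 0.1361 0.1308] yaw 0.976 tiltz [ 9.e-04  2.e-04 -1.e+00] w 0.0448 F [-0.5  0.2 -0.3] t 8.05
rows total: [-10.71   5.33   0.43]
old_gasket_center 0.69 [319.1 315.8 110.9 116.1] rectpos [0.6431 0.1278] centroid [0.6425 0.1282]
```

View pics/w6.png

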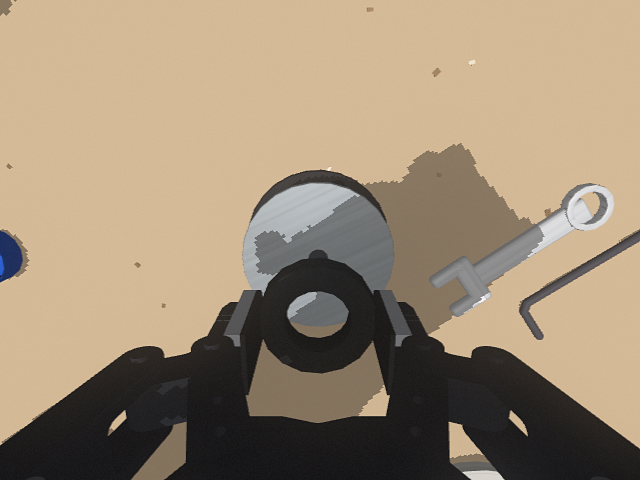

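```bash
python3 -m handwheel '[{"dx":-0.8,"dy":0.3,"dz":0,"ax":0,"ay":0,"az":0},{"dx":-1,"dy":0.5,"dz":0,"ax":0,"ay":0,"az":0},{"dx":-1,"dy":0.5,"dz":0,"ax":0,"ay":0,"az":0},{"dx":-1,"dy":0.5,"dz":0,"ax":0,"ay":0,"az":0},{"dx":-1,"dy":0.5,"dz":0,"ax":0,"ay":0,"az":0},{"dx":-1,"dy":0.5,"dz":0,"ax":0,"ay":0,"az":0},{"dx":-1,"dy":0.5,"dz":0,"ax":0,"ay":0,"az":0},{"dx":-1,"dy":0.5,"dz":0,"ax":0,"ay":0,"az":0},{"dx":-1,"dy":0.5,"dz":0,"ax":0,"ay":0,"az":0},{"dx":-1,"dy":0.5,"dz":0,"ax":0,"ay":0,"az":0},{"dx":-1,"dy":0.5,"dz":0,"ax":0,"ay":0,"az":0},{"dx":-1,"dy":0,"dz":0,"ax":0,"ay":0,"az":0}]';  python3 -m handwheel '[{"dx":-0.5,"dy":0,"dz":0,"ax":0,"ay":0,"az":0},{"dx":0,"dy":0,"dz":0,"ax":0,"ay":0,"az":0},{"dx":0,"dy":0,"dz":0,"ax":0,"ay":0,"az":0}]'; python3 - <<'E'
from h import *
go([.6086,-.1604,.06]); c=shot("wrist","w7")
find(c,"saucer_middle",.016)
E
```

```text
clock: 9.35
eef_pos: [0.5926, -0.1841, 0.1292]
tool_rot: [0.883, 0.468, -0.0, -0.0]
ft_force: [-0.4, 0.2, -0.1]
grip_width: 0.0451
clock: 9.65
eef_pos: [0.5856, -0.1922, 0.13]
tool_rot: [0.883, 0.469, 0.0, -0.0]
ft_force: [-0.2, -0.2, 0.1]
grip_width: 0.0448
tcp [ 0.5856 -0.1922  0.13  ] yaw 0.976 tiltz [-3.e-04  8.e-04 -1.e+00] w 0.0448 F [-0.2 -0.2  0.1] t 9.65
rows total: [1.57 0.05 2.8 ]
saucer_middle 0.95 [320.2 164.3 231.4 225.6] rectpos [ 0.6146 -0.1516] centroid [ 0.6143 -0.1512]
```

View pics/w7.png

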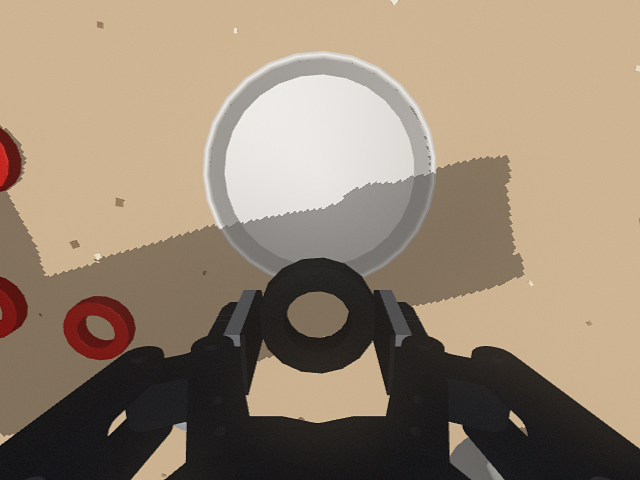

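```bash
python3 -m handwheel '[{"dx":0.6,"dy":0,"dz":0.5,"ax":0,"ay":0,"az":0},{"dx":0.6,"dy":0,"dz":0.8,"ax":0,"ay":0,"az":0},{"dx":0.5,"dy":0.05,"dz":0.8,"ax":0,"ay":0,"az":0},{"dx":0,"dy":0,"dz":0.8,"ax":0,"ay":0,"az":0},{"dx":0,"dy":0,"dz":0.5,"ax":0,"ay":0,"az":0},{"dx":0,"dy":0,"dz":0,"ax":0,"ay":0,"az":0},{"dx":0,"dy":0,"dz":0,"ax":0,"ay":0,"az":0}]'; python3 - <<'E'
from h import *
go([.611,-.157,.028]); c=shot("wrist","w8");s=shot("top"); s=shot("top")
im=s["img"][160:300,320:500,::-1]; cv2.imwrite("pics/t8.png",cv2.resize(im,None,fx=4,fy=4,interpolation=cv2.INTER_CUBIC))
E
```

```text
clock: 10.45
eef_pos: [0.6106, -0.1578, 0.0451]
tool_rot: [0.883, 0.469, -0.0, -0.0]
ft_force: [0.5, -0.7, 0.4]
grip_width: 0.0448
tcp [ 0.6106 -0.1578  0.0451] yaw 0.976 tiltz [-3.e-04  2.e-04 -1.e+00] w 0.0448 F [ 0.5 -0.7  0.4] t 10.45
rows total: [ 0.03 -0.01  0.69]
```

View pics/w8.png

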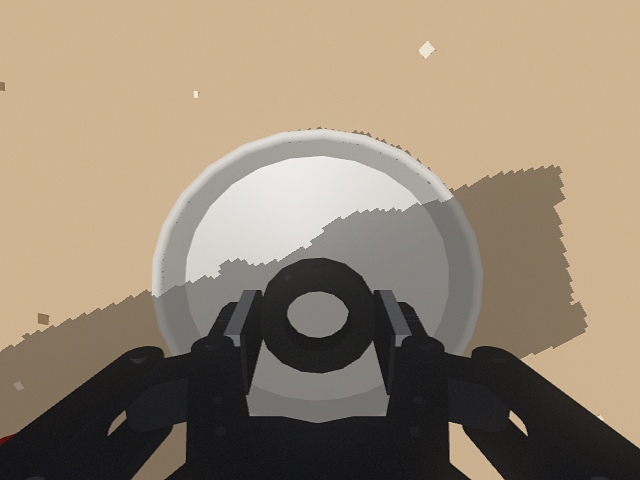

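View pics/t8.png

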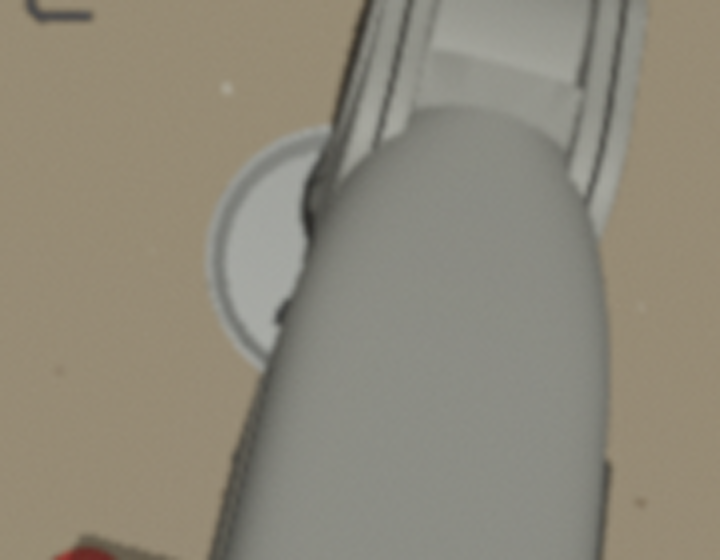

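```bash
python3 - <<'E'
from h import *
o=obs(); r=R.from_quat(o["tool_rot"]); c=shot("wrist")
f=lambda p: r.inv().apply(p-o["eef_pos"]).round(4)
for u,v,z in [(318,156,.005),(318,400,.005),(186,275,.005),(450,275,.005),(318,130,.016),(319,316,.0358)]:
    print(u,v,f(topl(c,u,v,z)))
E
```

```text
318 156 [ 0.0602 -0.0003  0.0417]
318 400 [-0.0645 -0.0003  0.0416]
186 275 [ 0.0056 -0.0621  0.0415]
450 275 [0.0054 0.0617 0.0418]
318 130 [ 0.071  -0.0003  0.0307]
319 316 [0.0006 0.     0.0109]
```

```bash
python3 -m handwheel '[{"dx":-0.04,"dy":0,"dz":0.3,"ax":0,"ay":0,"az":0},{"dx":-0.04,"dy":0,"dz":0.25,"ax":0,"ay":0,"az":0},{"dx":0,"dy":0,"dz":0.15,"ax":0,"ay":0,"az":0},{"dx":0,"dy":0,"dz":0,"ax":0,"ay":0,"az":0},{"dx":0,"dy":0,"dz":0,"ax":0,"ay":0,"az":0},{"dx":0,"dy":0,"dz":0,"ax":0,"ay":0,"az":0}]'; python3 - <<'E'
from h import *
go([.609,-.159,.0265])
E
```

```text
clock: 11.25
eef_pos: [0.6093, -0.16, 0.0278]
tool_rot: [0.883, 0.469, -0.0, -0.0]
ft_force: [0.2, 0.3, 0.2]
grip_width: 0.0453
tcp [ 0.6093 -0.16    0.0278] yaw 0.976 tiltz [-0.  0. -1.] w 0.0453 F [0.2 0.3 0.2] t 11.25
rows total: [ 0.03 -0.03  0.05]
```

```bash
python3 -m handwheel '[{"dx":0,"dy":0,"dz":0.05,"ax":0,"ay":0,"az":0},{"dx":0,"dy":0,"dz":0,"ax":0,"ay":0,"az":0},{"dx":0,"dy":0,"dz":0,"ax":0,"ay":0,"az":0}]';python3 -m handwheel '[{"dx":0,"dy":0,"dz":0,"ax":0,"ay":0,"az":0},{"dx":0,"dy":0,"dz":0,"ax":0,"ay":0,"az":0},{"dx":0,"dy":0,"dz":0,"ax":0,"ay":0,"az":0},{"dx":0,"dy":0,"dz":0,"ax":0,"ay":0,"az":0},{"dx":0,"dy":0,"dz":0,"ax":0,"ay":0,"az":0}]' 0.4;  python3 -m handwheel '[{"dx":0,"dy":0,"dz":-0.3,"ax":0,"ay":0,"az":0},{"dx":0,"dy":0,"dz":-0.7,"ax":0,"ay":0,"az":0},{"dx":0,"dy":0,"dz":-1,"ax":0,"ay":0,"az":0},{"dx":0,"dy":0,"dz":-1,"ax":0,"ay":0,"az":0},{"dx":0,"dy":0,"dz":-1,"ax":0,"ay":0,"az":0},{"dx":0,"dy":0,"dz":0,"ax":0,"ay":0,"az":0},{"dx":0,"dy":0,"dz":0,"ax":0,"ay":0,"az":0}]'; python3 - <<'E'
from h import *
c=shot("wrist","w9");
go([.4344,-.0267,.13])
E
```

```text
clock: 11.55
eef_pos: [0.6093, -0.16, 0.0266]
tool_rot: [0.883, 0.469, -0.0, 0.0]
ft_force: [0.4, -0.5, 0.4]
grip_width: 0.0449
clock: 12.05
eef_pos: [0.6093, -0.16, 0.0266]
tool_rot: [0.883, 0.469, -0.0, -0.0]
ft_force: [-0.5, 1.0, -0.6]
grip_width: 0.0598
clock: 12.75
eef_pos: [0.6099, -0.1602, 0.1276]
tool_rot: [0.883, 0.469, 0.001, 0.001]
ft_force: [-0.2, -1.0, -0.9]
grip_width: 0.0601
tcp [ 0.609  -0.1599  0.1263] yaw 0.976 tiltz [-3.e-04  1.e-04 -1.e+00] w 0.0601 F [-1.3 -1.3 -0.3] t 12.8
rows total: [ 0.5  -8.77 -0.14]
```

View pics/w9.png

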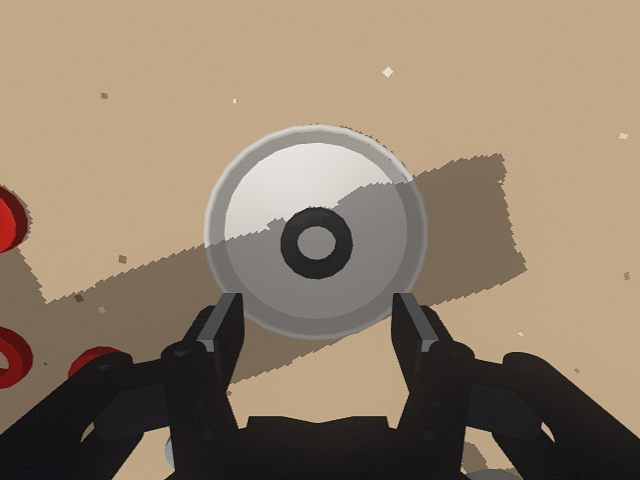

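```bash
python3 -m handwheel '[{"dx":-0.2,"dy":-0.8,"dz":0,"ax":0,"ay":0,"az":0},{"dx":-0.2,"dy":-0.8,"dz":0,"ax":0,"ay":0,"az":0},{"dx":-0.2,"dy":-0.8,"dz":0,"ax":0,"ay":0,"az":0},{"dx":-0.2,"dy":-0.8,"dz":0,"ax":0,"ay":0,"az":0},{"dx":-0.2,"dy":-0.8,"dz":0,"ax":0,"ay":0,"az":0},{"dx":-0.2,"dy":-0.8,"dz":0,"ax":0,"ay":0,"az":0},{"dx":-0.2,"dy":-0.8,"dz":0,"ax":0,"ay":0,"az":0},{"dx":-0.2,"dy":-0.8,"dz":0,"ax":0,"ay":0,"az":0},{"dx":-0.2,"dy":-0.8,"dz":0,"ax":0,"ay":0,"az":0},{"dx":-0.2,"dy":-0.8,"dz":0,"ax":0,"ay":0,"az":0},{"dx":0,"dy":-0.77,"dz":0,"ax":0,"ay":0,"az":0},{"dx":0,"dy":0,"dz":0,"ax":0,"ay":0,"az":0}]' 0.7; python3 - <<'E'
from h import *
c=shot("wrist","w10");
go([.4344,-.0267,.03]); find(c,"new_gasket_center",.008)
c=shot("top","t10"); find(c,"old_gasket_center",.017); find(c,"saucer_middle",.016)
cv2.imwrite("pics/t10.png",cv2.resize(c["img"][150:350,180:480,::-1],None,fx=2.6,fy=2.6,interpolation=cv2.INTER_CUBIC))
E
```

```text
clock: 14.0
eef_pos: [0.3961, -0.0774, 0.1251]
tool_rot: [0.883, 0.469, -0.002, -0.002]
ft_force: [0.6, -0.3, 0.6]
grip_width: 0.0729
tcp [ 0.3981 -0.0781  0.1256] yaw 0.977 tiltz [-2.6e-03  4.0e-04 -1.0e+00] w 0.0728 F [ 0.2 -0.5  0. ] t 14.05
rows total: [2.52 0.06 3.82]
new_gasket_center 0.74 [322.2 137.1  76.   76.2] rectpos [ 0.4346 -0.0239] centroid [ 0.4345 -0.0242]
new_gasket_center 0.72 [293.7 294.8  67.6  72.5] rectpos [ 0.3591 -0.1008] centroid [ 0.3597 -0.1014]
new_gasket_center 0.67 [636.8 171.4   5.7  33.9] rectpos [ 0.5867 -0.1519] centroid [ 0.5865 -0.1525]
new_gasket_center 0.61 [400.4 317.   61.   64.7] rectpos [ 0.4119 -0.157 ] centroid [ 0.408  -0.1523]
old_gasket_center 0.81 [405.9 225.9  21.6  25.2] rectpos [ 0.6073 -0.1594] centroid [ 0.6055 -0.1629]
old_gasket_center 0.16 [134.5 242.2  51.4  35.3] rectpos [0.5643 0.4096] centroid [0.5606 0.4132]
saucer_middle 0.94 [406.9 226.4  70.8  70.9] rectpos [ 0.6065 -0.1616] centroid [ 0.608  -0.1602]
```

View pics/w10.png

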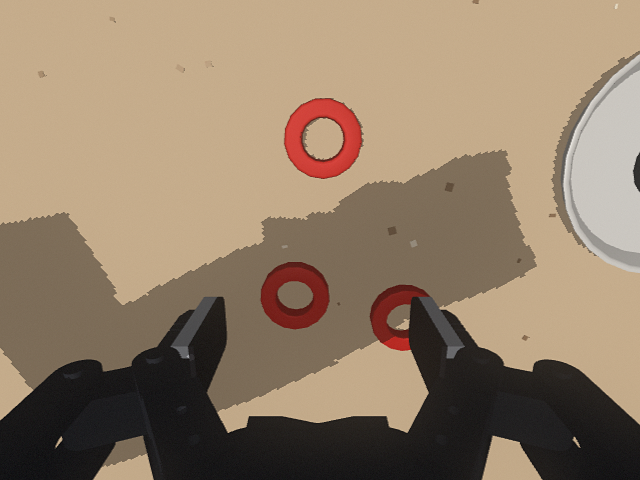

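View pics/t10.png

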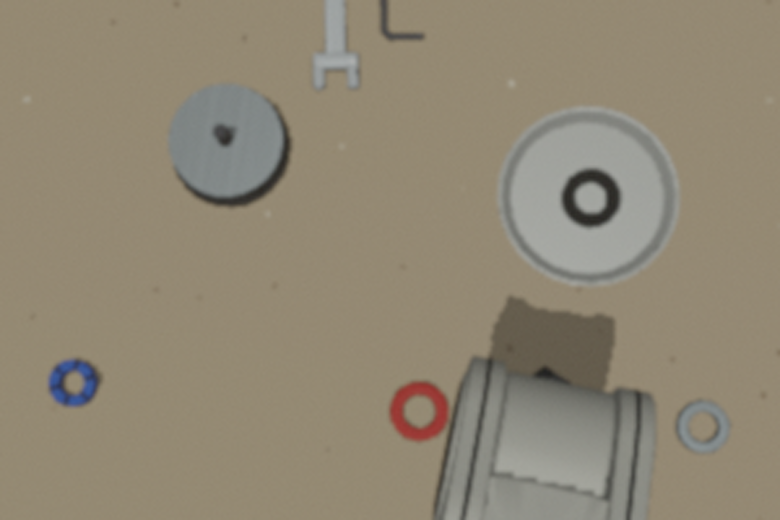

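```bash
python3 -m handwheel '[{"dx":0.6,"dy":0,"dz":0.5,"ax":0,"ay":0,"az":0},{"dx":0.8,"dy":0,"dz":0.8,"ax":0,"ay":0,"az":0},{"dx":0.8,"dy":0,"dz":0.8,"ax":0,"ay":0,"az":0},{"dx":0.3,"dy":0.05,"dz":0.6,"ax":0,"ay":0,"az":0},{"dx":0,"dy":0,"dz":0.5,"ax":0,"ay":0,"az":0},{"dx":0,"dy":0,"dz":0,"ax":0,"ay":0,"az":0},{"dx":0,"dy":0,"dz":0,"ax":0,"ay":0,"az":0}]'; python3 - <<'E'
from h import *
c=shot("wrist","w11");
go([.4344,-.0265,.022]); find(c,"new_gasket_center",.008)
E
```

```text
clock: 14.95
eef_pos: [0.436, -0.0277, 0.0464]
tool_rot: [0.883, 0.469, -0.0, -0.0]
ft_force: [-0.2, 0.2, -0.4]
grip_width: 0.0727
tcp [ 0.4363 -0.0278  0.0468] yaw 0.975 tiltz [ 4.e-04 -1.e-04 -1.e+00] w 0.0727 F [-0.2  0.1  0.1] t 15.0
rows total: [-0.   -0.09  0.99]
new_gasket_center 0.76 [309.6 282.9 100.5  94.9] rectpos [ 0.4341 -0.0229] centroid [ 0.4347 -0.0241]
```

View pics/w11.png

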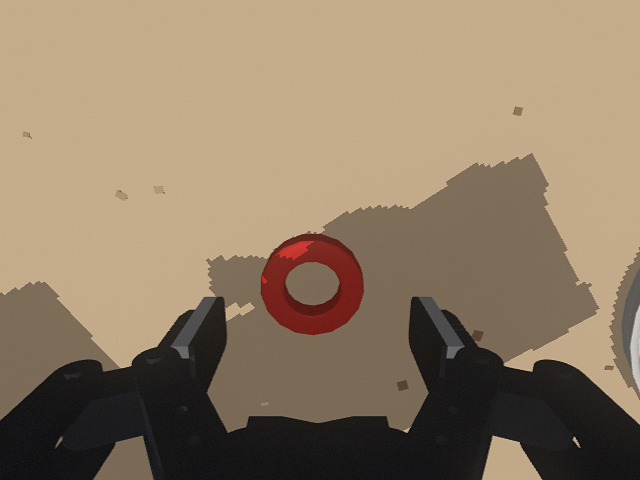

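```bash
python3 -m handwheel '[{"dx":0.06,"dy":-0.1,"dz":0.5,"ax":0,"ay":0,"az":0},{"dx":0,"dy":0,"dz":0.4,"ax":0,"ay":0,"az":0},{"dx":0,"dy":0,"dz":0.08,"ax":0,"ay":0,"az":0},{"dx":0,"dy":0,"dz":0,"ax":0,"ay":0,"az":0},{"dx":0,"dy":0,"dz":0,"ax":0,"ay":0,"az":0}]'; python3 -m handwheel '[{"dx":0,"dy":0,"dz":0,"ax":0,"ay":0,"az":0},{"dx":0,"dy":0,"dz":0,"ax":0,"ay":0,"az":0},{"dx":0,"dy":0,"dz":0,"ax":0,"ay":0,"az":0},{"dx":0,"dy":0,"dz":0,"ax":0,"ay":0,"az":0},{"dx":0,"dy":0,"dz":0,"ax":0,"ay":0,"az":0},{"dx":0,"dy":0,"dz":0,"ax":0,"ay":0,"az":0}]' -1; python3 - <<'E'
from h import *
c=shot("wrist","w12");
go([.4344,-.0265,.13])
E
```

```text
clock: 15.55
eef_pos: [0.4349, -0.025, 0.0224]
tool_rot: [0.883, 0.469, 0.0, 0.0]
ft_force: [-0.4, -0.1, 1.1]
grip_width: 0.0723
clock: 16.15
eef_pos: [0.4349, -0.0249, 0.0232]
tool_rot: [0.883, 0.469, 0.001, 0.0]
ft_force: [-2.0, -0.2, 9.7]
grip_width: 0.0445
tcp [ 0.4349 -0.0249  0.0232] yaw 0.976 tiltz [ 0.0011 -0.     -1.    ] w 0.0445 F [-2.2 -0.6  9.2] t 16.2
rows total: [-0.06  0.02 -4.27]
```

View pics/w12.png

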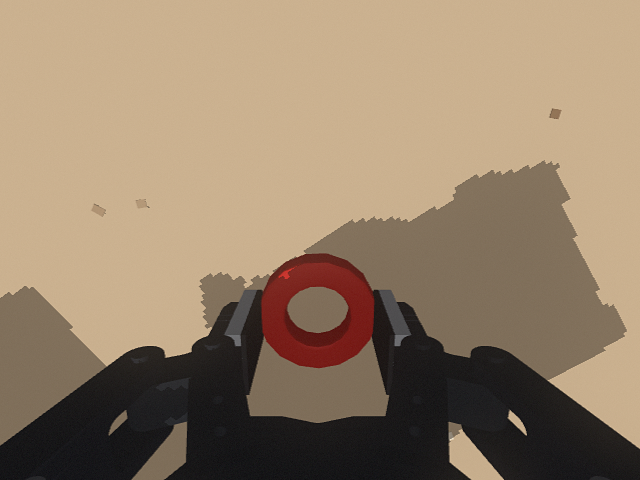

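```bash
python3 -m handwheel '[{"dx":0,"dy":0,"dz":-0.4,"ax":0,"ay":0,"az":0},{"dx":0,"dy":0,"dz":-0.8,"ax":0,"ay":0,"az":0},{"dx":0,"dy":0,"dz":-1,"ax":0,"ay":0,"az":0},{"dx":0,"dy":0,"dz":-1,"ax":0,"ay":0,"az":0},{"dx":0,"dy":0,"dz":-0.9,"ax":0,"ay":0,"az":0},{"dx":0,"dy":0,"dz":0,"ax":0,"ay":0,"az":0}]'; python3 - <<'E'
from h import *
go([.630,.112,.125])
E
```

```text
clock: 16.8
eef_pos: [0.4371, -0.025, 0.1281]
tool_rot: [0.883, 0.469, 0.003, 0.002]
ft_force: [1.5, -0.3, -0.0]
grip_width: 0.0442
tcp [ 0.4371 -0.025   0.1281] yaw 0.976 tiltz [ 7.2e-03 -4.0e-04 -1.0e+00] w 0.0442 F [ 1.5 -0.3 -0. ] t 16.8
rows total: [8.86 3.32 0.18]
```

```bash
python3 -m handwheel '[{"dx":0.5,"dy":0.2,"dz":0,"ax":0,"ay":0,"az":0},{"dx":0.9,"dy":0.3,"dz":0,"ax":0,"ay":0,"az":0},{"dx":0.9,"dy":0.3,"dz":0,"ax":0,"ay":0,"az":0},{"dx":0.9,"dy":0.3,"dz":0,"ax":0,"ay":0,"az":0},{"dx":0.9,"dy":0.3,"dz":0,"ax":0,"ay":0,"az":0},{"dx":0.9,"dy":0.4,"dz":0,"ax":0,"ay":0,"az":0},{"dx":0.9,"dy":0.4,"dz":0,"ax":0,"ay":0,"az":0},{"dx":0.9,"dy":0.4,"dz":0,"ax":0,"ay":0,"az":0},{"dx":0.9,"dy":0.4,"dz":0,"ax":0,"ay":0,"az":0},{"dx":0.9,"dy":0.3,"dz":0,"ax":0,"ay":0,"az":0},{"dx":0.2,"dy":0.02,"dz":0,"ax":0,"ay":0,"az":0},{"dx":0,"dy":0,"dz":0,"ax":0,"ay":0,"az":0}]'; python3 -m handwheel '[{"dx":0,"dy":0,"dz":0,"ax":0,"ay":0,"az":0},{"dx":0,"dy":0,"dz":0,"ax":0,"ay":0,"az":0}]'; python3 - <<'E'
from h import *
go([.646,.132,.112])
c=shot("wrist","w13")
E
```

```text
clock: 18.0
eef_pos: [0.6262, 0.1118, 0.1225]
tool_rot: [0.883, 0.469, -0.001, -0.0]
ft_force: [-0.7, -0.6, -0.7]
grip_width: 0.0442
clock: 18.2
eef_pos: [0.6256, 0.1102, 0.1241]
tool_rot: [0.883, 0.469, -0.001, -0.0]
ft_force: [0.3, -0.3, -0.5]
grip_width: 0.0447
tcp [0.6256 0.1102 0.1241] yaw 0.975 tiltz [-1.5e-03 -4.0e-04 -1.0e+00] w 0.0447 F [ 0.3 -0.3 -0.5] t 18.2
rows total: [1.18 0.19 0.48]
```

View pics/w13.png

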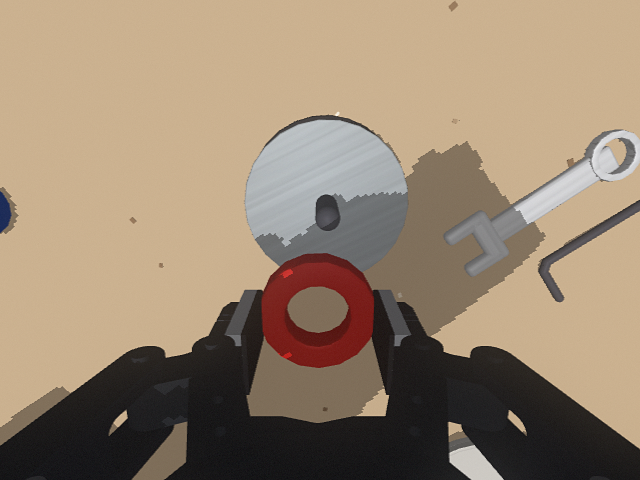

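```bash
cat >> h.py <<'E'
def rel(c,pts):
    o=obs(); r=R.from_quat(o["tool_rot"])
    for u,v,z in pts:
        if z<0: z=o["eef_pos"][2]+z
        p=topl(c,u,v,z); print((u,v,round(z,4)),"tool/25mm",(r.inv().apply(p-o["eef_pos"])/.025).round(3),"world",p.round(4))
E
python3 - <<'E'
from h import *
c=shot("wrist")
rel(c,[(326.5,196,.04),(327,217,.072),(318,310,-.0112)])
E
```

```text
(326.5, 196, 0.04) tool/25mm [1.407 0.174 3.389] world [0.6494 0.1369 0.04  ]
(327, 217, 0.072) tool/25mm [1.231 0.154 2.109] world [0.6465 0.1335 0.072 ]
(318, 310, np.float64(0.1135)) tool/25mm [ 0.124 -0.021  0.448] world [0.6273 0.1131 0.1135]
```

```bash
python3 -m handwheel '[{"dx":0.4,"dy":0.1,"dz":0.2,"ax":0,"ay":0,"az":0},{"dx":0.4,"dy":0.07,"dz":0.2,"ax":0,"ay":0,"az":0},{"dx":0.3,"dy":0,"dz":0.2,"ax":0,"ay":0,"az":0},{"dx":0,"dy":0,"dz":0,"ax":0,"ay":0,"az":0},{"dx":0,"dy":0,"dz":0,"ax":0,"ay":0,"az":0},{"dx":0,"dy":0,"dz":0,"ax":0,"ay":0,"az":0}]'; python3 - <<'E'
from h import *
c=shot("wrist","w14"); go([.645,.1315,.108])
t=shot("top")
rel(t,[(264.8,200.4,.073),(266.9,204.2,.04)])
E
```

```text
clock: 18.9
eef_pos: [0.6454, 0.1312, 0.1094]
tool_rot: [0.883, 0.469, -0.0, -0.0]
ft_force: [-0.3, -0.2, -0.6]
grip_width: 0.0444
tcp [0.6455 0.1311 0.1096] yaw 0.976 tiltz [-1.e-04 -1.e-04 -1.e+00] w 0.0442 F [ 0.4 -0.5 -0.1] t 18.95
rows total: [ 0.   -0.02  0.07]
(264.8, 200.4, 0.073) tool/25mm [0.02  0.035 1.472] world [0.6466 0.131  0.073 ]
(266.9, 204.2, 0.04) tool/25mm [-0.036 -0.     2.792] world [0.645  0.1303 0.04  ]
```

View pics/w14.png

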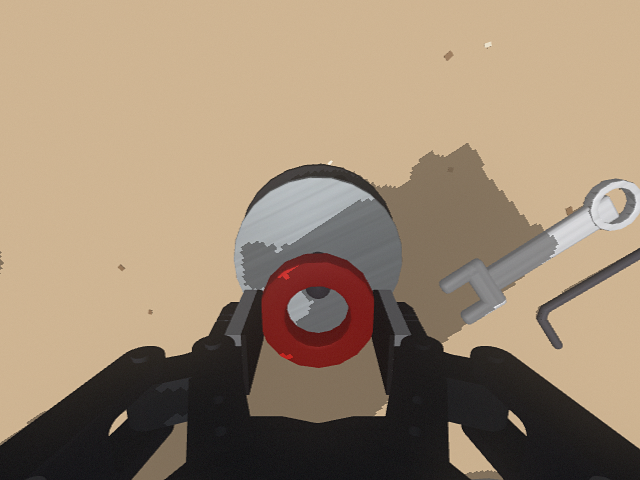

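```bash
python3 - <<'E'
from h import *
c=shot("wrist"); o=obs(); r=R.from_quat(o["tool_rot"])
rel(c,[(318.5,258,.04),(318,286,.072),(318,298,.0725),(318,310,-.0112)])
for x in [0,.003,.006]:
  for z in [.04,.072,.0745]:
    p=r.apply([x,0,0])+o["eef_pos"]; p[2]=z; print(x,z,proj(c,p).round(1))
im=c["img"][230:380,230:410,::-1]; cv2.imwrite("pics/w14c.png",cv2.resize(im,None,fx=4,fy=4,interpolation=cv2.INTER_CUBIC))
E
```

```text
(318.5, 258, 0.04) tool/25mm [ 0.162 -0.     2.794] world [0.6478 0.1344 0.04  ]
(318, 286, 0.072) tool/25mm [ 0.067 -0.014  1.514] world [0.6462 0.1326 0.072 ]
(318, 298, 0.0725) tool/25mm [-0.167 -0.014  1.494] world [0.6429 0.1278 0.0725]
(318, 310, np.float64(0.0987)) tool/25mm [ 0.126 -0.017  0.448] world [0.647  0.1338 0.0987]
0 0.04 [318.5 265. ]
0 0.072 [318.8 289.3]
0 0.0745 [318.8 291.6]
0.003 0.04 [318.5 259.8]
0.003 0.072 [318.8 283.3]
0.003 0.0745 [318.8 285.5]
0.006 0.04 [318.5 254.6]
0.006 0.072 [318.8 277.3]
0.006 0.0745 [318.8 279.4]
```

View pics/w14c.png

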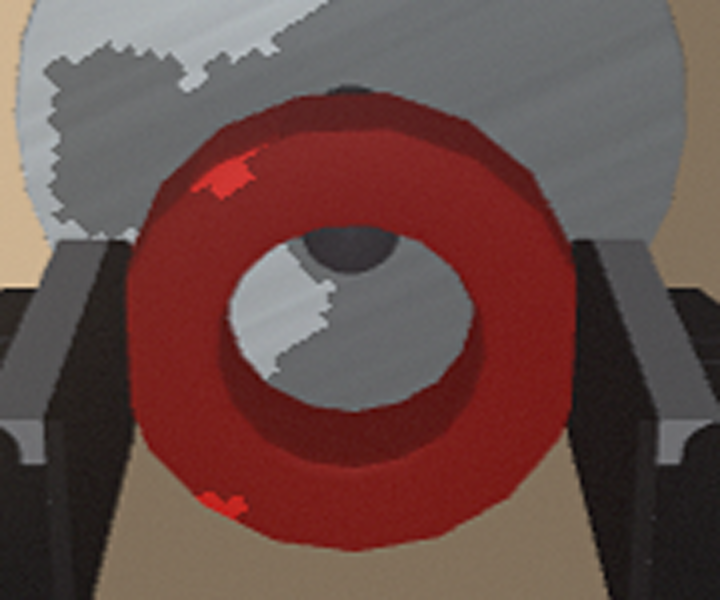

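```bash
python3 -m handwheel '[{"dx":0,"dy":0,"dz":0.3,"ax":0,"ay":0,"az":0},{"dx":0,"dy":0,"dz":0.3,"ax":0,"ay":0,"az":0},{"dx":0,"dy":0,"dz":0.3,"ax":0,"ay":0,"az":0},{"dx":0,"dy":0,"dz":0,"ax":0,"ay":0,"az":0},{"dx":0,"dy":0,"dz":0,"ax":0,"ay":0,"az":0}]'; python3 - <<'E'
from h import *
c=shot("wrist","w15"); go([.645,.1315,.064])
E
```

```text
clock: 19.55
eef_pos: [0.6451, 0.1311, 0.0864]
tool_rot: [0.883, 0.469, -0.001, -0.0]
ft_force: [0.4, 0.1, 0.5]
grip_width: 0.0441
tcp [0.6455 0.1312 0.0869] yaw 0.976 tiltz [-3.e-04 -0.e+00 -1.e+00] w 0.0445 F [-0.4 -0.1 -0.4] t 19.6
rows total: [-0.   -0.02  0.92]
```

View pics/w15.png

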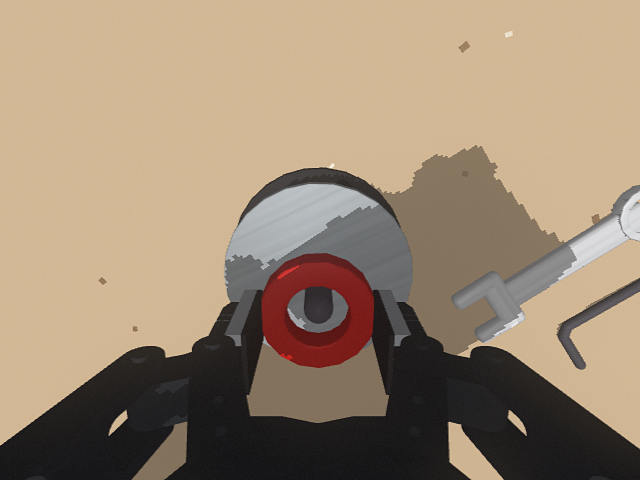

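```bash
python3 -m handwheel '[{"dx":0,"dy":0,"dz":0.3,"ax":0,"ay":0,"az":0},{"dx":0,"dy":0,"dz":0.3,"ax":0,"ay":0,"az":0},{"dx":0,"dy":0,"dz":0.2,"ax":0,"ay":0,"az":0},{"dx":0,"dy":0,"dz":0.1,"ax":0,"ay":0,"az":0},{"dx":0,"dy":0,"dz":0,"ax":0,"ay":0,"az":0},{"dx":0,"dy":0,"dz":0,"ax":0,"ay":0,"az":0}]'; python3 - <<'E'
from h import *
c=shot("wrist","w16"); go([.645,.1315,.0635])
E
```

```text
clock: 20.2
eef_pos: [0.6456, 0.1312, 0.0646]
tool_rot: [0.883, 0.469, 0.0, 0.0]
ft_force: [-0.4, 0.4, -0.1]
grip_width: 0.0446
tcp [0.6457 0.1313 0.0647] yaw 0.976 tiltz [ 4.e-04  1.e-04 -1.e+00] w 0.044 F [-0.3  0.5 -0.2] t 20.25
rows total: [-0.01 -0.03  0.05]
```

View pics/w16.png

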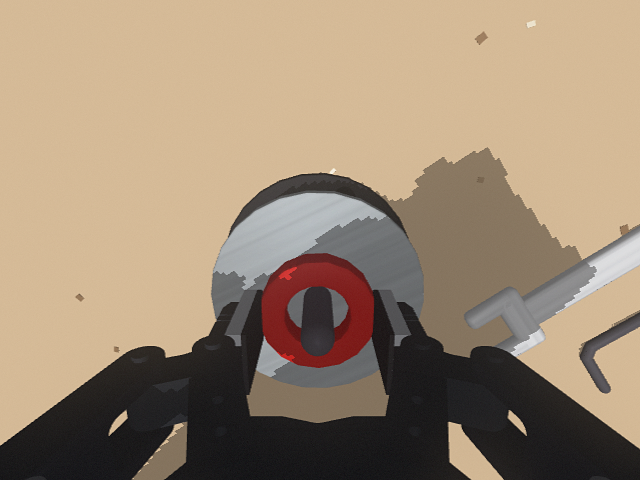

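```bash
python3 - <<'E'
from h import *
c=shot("wrist")
rel(c,[(318,290,.04),(318,341,.072),(318,311,.053),(318,316,.053)])
E
```

```text
(318, 290, 0.04) tool/25mm [ 0.221 -0.014  0.993] world [0.6486 0.136  0.04  ]
(318, 341, 0.072) tool/25mm [ 0.026 -0.017 -0.287] world [0.6458 0.132  0.072 ]
(318, 311, 0.053) tool/25mm [ 0.095 -0.015  0.473] world [0.6468 0.1334 0.053 ]
(318, 316, 0.053) tool/25mm [ 0.007 -0.015  0.473] world [0.6455 0.1316 0.053 ]
```

```bash
python3 -m handwheel '[{"dx":0.06,"dy":0,"dz":0,"ax":0,"ay":0,"az":0},{"dx":0,"dy":0,"dz":0.05,"ax":0,"ay":0,"az":0},{"dx":0,"dy":0,"dz":0,"ax":0,"ay":0,"az":0}]'; python3 -m handwheel '[{"dx":0,"dy":0,"dz":0,"ax":0,"ay":0,"az":0},{"dx":0,"dy":0,"dz":0,"ax":0,"ay":0,"az":0},{"dx":0,"dy":0,"dz":0,"ax":0,"ay":0,"az":0},{"dx":0,"dy":0,"dz":0,"ax":0,"ay":0,"az":0},{"dx":0,"dy":0,"dz":0,"ax":0,"ay":0,"az":0}]' 0.4;  python3 -m handwheel '[{"dx":0,"dy":0,"dz":-0.3,"ax":0,"ay":0,"az":0},{"dx":0,"dy":0,"dz":-0.7,"ax":0,"ay":0,"az":0},{"dx":0,"dy":0,"dz":-1,"ax":0,"ay":0,"az":0},{"dx":0,"dy":0,"dz":-0.8,"ax":0,"ay":0,"az":0},{"dx":0,"dy":0,"dz":0,"ax":0,"ay":0,"az":0},{"dx":0,"dy":0,"dz":0,"ax":0,"ay":0,"az":0}]'; python3 - <<'E'
from h import *
c=shot("wrist","w17");
go([.4268,-.2511,.13])
E
```

```text
clock: 20.6
eef_pos: [0.6466, 0.1326, 0.0634]
tool_rot: [0.883, 0.469, 0.0, 0.0]
ft_force: [1.1, 0.7, -0.0]
grip_width: 0.044
clock: 21.1
eef_pos: [0.6464, 0.1325, 0.0633]
tool_rot: [0.883, 0.469, -0.0, 0.0]
ft_force: [0.2, -0.5, 0.0]
grip_width: 0.0599
clock: 21.7
eef_pos: [0.6467, 0.1325, 0.134]
tool_rot: [0.883, 0.469, 0.001, 0.0]
ft_force: [-0.5, 0.3, -0.4]
grip_width: 0.0598
tcp [0.646  0.1324 0.1328] yaw 0.976 tiltz [-8.e-04 -2.e-04 -1.e+00] w 0.0598 F [ 0.3  0.4 -0.1] t 21.75
rows total: [-17.62   1.34   0.12]
```

View pics/w17.png

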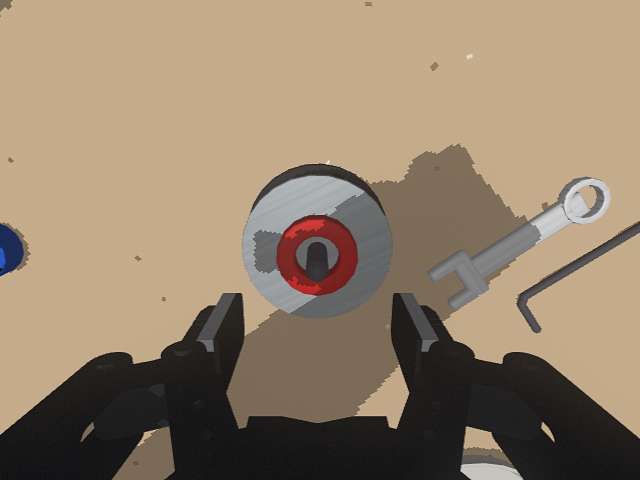

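```bash
python3 -m handwheel '[{"dx":-0.5,"dy":0,"dz":0,"ax":0,"ay":0,"az":0},{"dx":-1,"dy":0.1,"dz":0,"ax":0,"ay":0,"az":0},{"dx":-1,"dy":0.1,"dz":0,"ax":0,"ay":0,"az":0},{"dx":-1,"dy":0.1,"dz":0,"ax":0,"ay":0,"az":0},{"dx":-1,"dy":0.1,"dz":0,"ax":0,"ay":0,"az":0},{"dx":-1,"dy":0.1,"dz":0,"ax":0,"ay":0,"az":0},{"dx":-1,"dy":0.1,"dz":0,"ax":0,"ay":0,"az":0},{"dx":-1,"dy":0.1,"dz":0,"ax":0,"ay":0,"az":0},{"dx":-1,"dy":0.1,"dz":0,"ax":0,"ay":0,"az":0},{"dx":-1,"dy":0.1,"dz":0,"ax":0,"ay":0,"az":0},{"dx":-1,"dy":0.1,"dz":0,"ax":0,"ay":0,"az":0},{"dx":-1,"dy":0.1,"dz":0,"ax":0,"ay":0,"az":0}]' 0.7; python3 -m handwheel '[{"dx":-1,"dy":0.1,"dz":0,"ax":0,"ay":0,"az":0},{"dx":-1,"dy":0.1,"dz":0,"ax":0,"ay":0,"az":0},{"dx":-1,"dy":0,"dz":0,"ax":0,"ay":0,"az":0},{"dx":-1,"dy":0,"dz":0,"ax":0,"ay":0,"az":0},{"dx":-1,"dy":0,"dz":0,"ax":0,"ay":0,"az":0},{"dx":-1,"dy":0,"dz":0,"ax":0,"ay":0,"az":0},{"dx":-1,"dy":0,"dz":0,"ax":0,"ay":0,"az":0},{"dx":-1,"dy":0,"dz":0,"ax":0,"ay":0,"az":0},{"dx":0,"dy":0,"dz":0,"ax":0,"ay":0,"az":0},{"dx":0,"dy":0,"dz":0,"ax":0,"ay":0,"az":0}]'; python3 - <<'E'
from h import *
c=shot("wrist","w18");
go([.4268,-.2511,.03]); find(c,"spacer_center",.008)
c=shot("top"); 
cv2.imwrite("pics/t18.png",cv2.resize(c["img"][150:350,180:480,::-1],None,fx=2.6,fy=2.6,interpolation=cv2.INTER_CUBIC))
E
```

```text
clock: 22.95
eef_pos: [0.5064, -0.1216, 0.1318]
tool_rot: [0.883, 0.469, -0.001, -0.001]
ft_force: [0.2, 0.4, -0.2]
grip_width: 0.0727
clock: 23.95
eef_pos: [0.3992, -0.2891, 0.1323]
tool_rot: [0.884, 0.468, -0.0, -0.001]
ft_force: [-0.5, -0.3, 0.2]
grip_width: 0.0727
tcp [ 0.3996 -0.2889  0.1324] yaw 0.976 tiltz [-0.0013  0.0014 -1.    ] w 0.0728 F [ 1.1  0.2 -0.2] t 24.0
rows total: [1.86 0.06 4.1 ]
spacer_center 0.78 [320.8 167.4  65.1  63. ] rectpos [ 0.4268 -0.2511] centroid [ 0.4259 -0.2504]
```

View pics/w18.png

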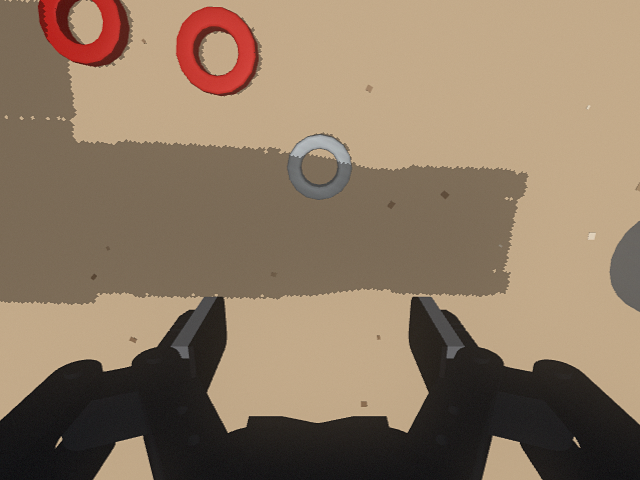

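View pics/t18.png

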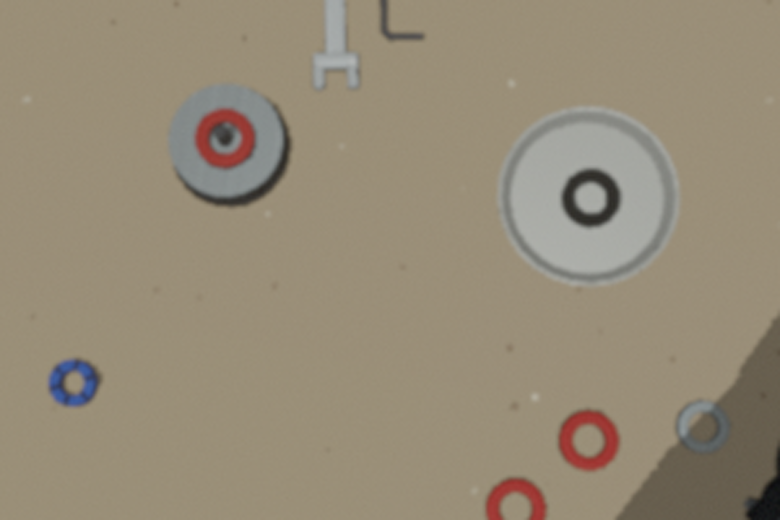

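```bash
python3 -m handwheel '[{"dx":0.4,"dy":0,"dz":0.5,"ax":0,"ay":0,"az":0},{"dx":0.5,"dy":0,"dz":0.9,"ax":0,"ay":0,"az":0},{"dx":0.5,"dy":0,"dz":0.9,"ax":0,"ay":0,"az":0},{"dx":0.4,"dy":0.05,"dz":0.9,"ax":0,"ay":0,"az":0},{"dx":0,"dy":0,"dz":0.5,"ax":0,"ay":0,"az":0},{"dx":0,"dy":0,"dz":0,"ax":0,"ay":0,"az":0},{"dx":0,"dy":0,"dz":0,"ax":0,"ay":0,"az":0}]'; python3 - <<'E'
from h import *
c=shot("wrist","w19");
go([.4268,-.2511,.0225]); find(c,"spacer_center",.012); rel(c,[(318,290,.012)])
E
```

```text
clock: 24.8
eef_pos: [0.4266, -0.2523, 0.0408]
tool_rot: [0.883, 0.469, -0.0, -0.0]
ft_force: [0.4, -0.2, 0.1]
grip_width: 0.0725
tcp [ 0.427  -0.2528  0.0414] yaw 0.977 tiltz [ 8.e-04 -5.e-04 -1.e+00] w 0.0725 F [-0.8  0.4 -0. ] t 24.85
rows total: [ 0.05 -0.05  0.76]
spacer_center 0.77 [313.4 289.4  92.8  88.1] rectpos [ 0.4269 -0.2477] centroid [ 0.4275 -0.2481]
(318, 290, 0.012) tool/25mm [ 0.163 -0.05   1.188] world [ 0.4284 -0.2491  0.012 ]
```

View pics/w19.png

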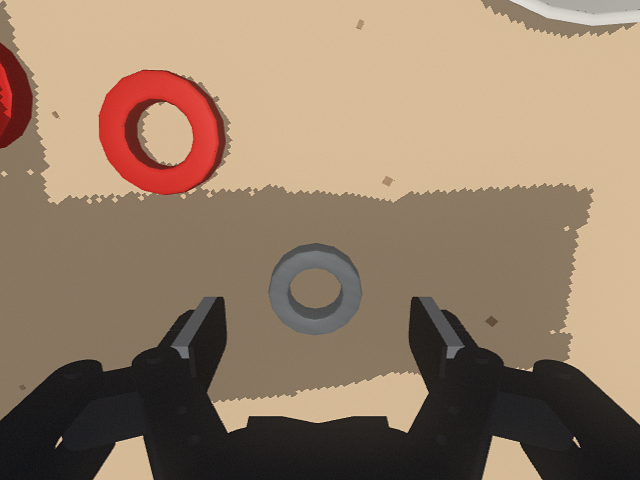

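```bash
python3 -m handwheel '[{"dx":0.08,"dy":-0.06,"dz":0.4,"ax":0,"ay":0,"az":0},{"dx":0,"dy":0,"dz":0.26,"ax":0,"ay":0,"az":0},{"dx":0,"dy":0,"dz":0.08,"ax":0,"ay":0,"az":0},{"dx":0,"dy":0,"dz":0,"ax":0,"ay":0,"az":0},{"dx":0,"dy":0,"dz":0,"ax":0,"ay":0,"az":0}]'; python3 -m handwheel '[{"dx":0,"dy":0,"dz":0,"ax":0,"ay":0,"az":0},{"dx":0,"dy":0,"dz":0,"ax":0,"ay":0,"az":0},{"dx":0,"dy":0,"dz":0,"ax":0,"ay":0,"az":0},{"dx":0,"dy":0,"dz":0,"ax":0,"ay":0,"az":0},{"dx":0,"dy":0,"dz":0,"ax":0,"ay":0,"az":0},{"dx":0,"dy":0,"dz":0,"ax":0,"ay":0,"az":0}]' -1; python3 - <<'E'
from h import *
c=shot("wrist","w20");
go([.63,.11,.14])
E
```

```text
clock: 25.4
eef_pos: [0.4262, -0.2505, 0.0223]
tool_rot: [0.883, 0.469, -0.0, -0.0]
ft_force: [-0.3, 0.6, 0.8]
grip_width: 0.0728
clock: 26.0
eef_pos: [0.4264, -0.2506, 0.0231]
tool_rot: [0.883, 0.469, 0.0, 0.0]
ft_force: [-1.8, 0.4, 5.9]
grip_width: 0.0387
tcp [ 0.4265 -0.2506  0.0231] yaw 0.976 tiltz [ 8.e-04 -5.e-04 -1.e+00] w 0.0388 F [-0.8  0.8  5.3] t 26.05
rows total: [16.51 -1.34 -4.68]
```

View pics/w20.png

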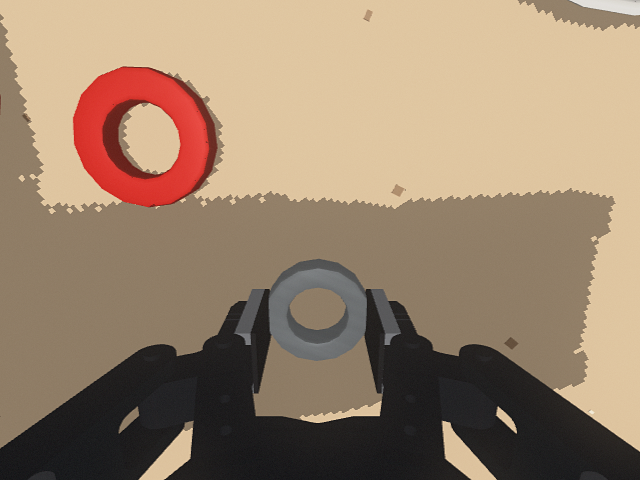

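```bash
python3 -m handwheel '[{"dx":0,"dy":0,"dz":-0.5,"ax":0,"ay":0,"az":0},{"dx":0,"dy":0,"dz":-0.9,"ax":0,"ay":0,"az":0},{"dx":0,"dy":0,"dz":-1,"ax":0,"ay":0,"az":0},{"dx":0,"dy":0,"dz":-1,"ax":0,"ay":0,"az":0},{"dx":0,"dy":0,"dz":-0.9,"ax":0,"ay":0,"az":0},{"dx":0.4,"dy":0,"dz":-0.2,"ax":0,"ay":0,"az":0},{"dx":1,"dy":-0.1,"dz":0,"ax":0,"ay":0,"az":0},{"dx":1,"dy":-0.1,"dz":0,"ax":0,"ay":0,"az":0},{"dx":1,"dy":-0.1,"dz":0,"ax":0,"ay":0,"az":0},{"dx":1,"dy":-0.1,"dz":0,"ax":0,"ay":0,"az":0},{"dx":1,"dy":-0.1,"dz":0,"ax":0,"ay":0,"az":0},{"dx":1,"dy":-0.1,"dz":0,"ax":0,"ay":0,"az":0}]'; python3 -m handwheel '[{"dx":1,"dy":-0.1,"dz":0,"ax":0,"ay":0,"az":0},{"dx":1,"dy":-0.1,"dz":0,"ax":0,"ay":0,"az":0},{"dx":1,"dy":-0.1,"dz":0,"ax":0,"ay":0,"az":0},{"dx":1,"dy":-0.1,"dz":0,"ax":0,"ay":0,"az":0},{"dx":1,"dy":-0.1,"dz":0,"ax":0,"ay":0,"az":0},{"dx":1,"dy":-0.1,"dz":0,"ax":0,"ay":0,"az":0},{"dx":1,"dy":-0.1,"dz":0,"ax":0,"ay":0,"az":0},{"dx":1,"dy":0,"dz":0,"ax":0,"ay":0,"az":0},{"dx":1,"dy":0,"dz":0,"ax":0,"ay":0,"az":0},{"dx":0.5,"dy":0,"dz":0,"ax":0,"ay":0,"az":0},{"dx":0,"dy":0,"dz":0,"ax":0,"ay":0,"az":0},{"dx":0,"dy":0,"dz":0,"ax":0,"ay":0,"az":0}]'; python3 - <<'E'
from h import *
go([.6463,.1322,.11])
E
```

```text
clock: 27.25
eef_pos: [0.5033, -0.1077, 0.1335]
tool_rot: [0.883, 0.469, -0.001, -0.001]
ft_force: [0.7, 0.0, -0.7]
grip_width: 0.0388
clock: 28.45
eef_pos: [0.6211, 0.0967, 0.1338]
tool_rot: [0.883, 0.469, -0.001, -0.0]
ft_force: [-0.2, -0.4, -1.0]
grip_width: 0.0387
tcp [0.6211 0.0967 0.1338] yaw 0.976 tiltz [-2.2e-03 -8.0e-04 -1.0e+00] w 0.0387 F [-0.2 -0.4 -1. ] t 28.45
rows total: [1.74 0.04 0.95]
```

```bash
python3 -m handwheel '[{"dx":0.5,"dy":0,"dz":0,"ax":0,"ay":0,"az":0},{"dx":0.6,"dy":0,"dz":0.2,"ax":0,"ay":0,"az":0},{"dx":0.4,"dy":0.04,"dz":0.3,"ax":0,"ay":0,"az":0},{"dx":0.24,"dy":0,"dz":0.3,"ax":0,"ay":0,"az":0},{"dx":0,"dy":0,"dz":0.1,"ax":0,"ay":0,"az":0},{"dx":0,"dy":0,"dz":0,"ax":0,"ay":0,"az":0},{"dx":0,"dy":0,"dz":0,"ax":0,"ay":0,"az":0},{"dx":0,"dy":0,"dz":0,"ax":0,"ay":0,"az":0}]'; python3 - <<'E'
from h import *
c=shot("wrist","w21");go([.6463,.1322,.0755])
E
```

```text
clock: 29.25
eef_pos: [0.6474, 0.1321, 0.1127]
tool_rot: [0.883, 0.469, 0.0, 0.0]
ft_force: [0.1, 0.6, -1.2]
grip_width: 0.0385
tcp [0.6474 0.1322 0.1128] yaw 0.975 tiltz [ 7.e-04  1.e-04 -1.e+00] w 0.0385 F [-0.4 -0.1 -1.2] t 29.3
rows total: [-0.02 -0.04  1.49]
```

View pics/w21.png

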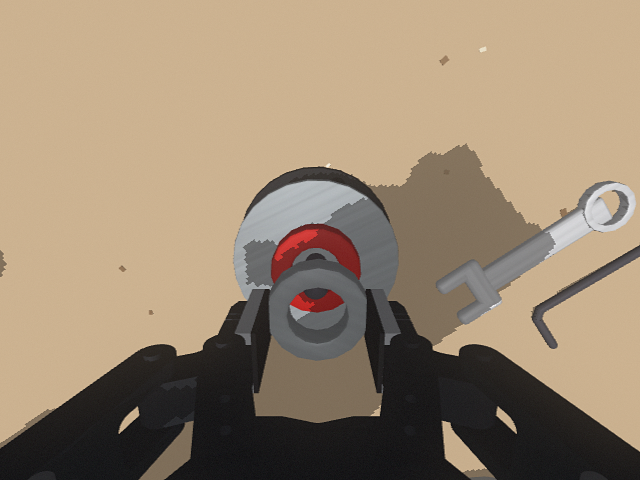

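```bash
python3 -m handwheel '[{"dx":0,"dy":-0.03,"dz":0.3,"ax":0,"ay":0,"az":0},{"dx":0,"dy":0,"dz":0.4,"ax":0,"ay":0,"az":0},{"dx":0,"dy":0,"dz":0.3,"ax":0,"ay":0,"az":0},{"dx":0,"dy":0,"dz":0,"ax":0,"ay":0,"az":0},{"dx":0,"dy":0,"dz":0,"ax":0,"ay":0,"az":0}]'; python3 - <<'E'
from h import *
c=shot("wrist","w22");go([.6463,.1322,.0755])
E
```

```text
clock: 29.8
eef_pos: [0.6462, 0.1328, 0.0865]
tool_rot: [0.883, 0.469, -0.001, -0.0]
ft_force: [0.3, -0.3, -1.1]
grip_width: 0.0384
tcp [0.6467 0.1329 0.0871] yaw 0.976 tiltz [-2.e-04 -0.e+00 -1.e+00] w 0.0387 F [-1.   0.3 -1. ] t 29.85
rows total: [-0.03  0.    0.47]
```

View pics/w22.png

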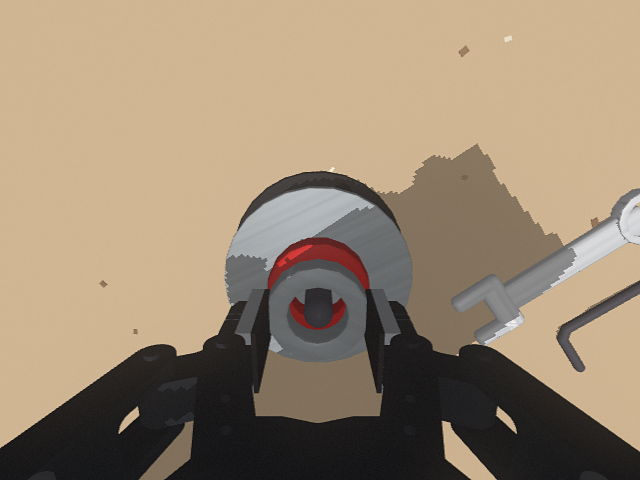

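Shaft tip (318,315) is threaded through the spacer hole centre. Lower and release.

```bash
python3 -m handwheel '[{"dx":0,"dy":0,"dz":0.25,"ax":0,"ay":0,"az":0},{"dx":0,"dy":0,"dz":0.15,"ax":0,"ay":0,"az":0},{"dx":0,"dy":0,"dz":0.06,"ax":0,"ay":0,"az":0},{"dx":0,"dy":0,"dz":0,"ax":0,"ay":0,"az":0},{"dx":0,"dy":0,"dz":0,"ax":0,"ay":0,"az":0}]'; python3 -m handwheel '[{"dx":0,"dy":0,"dz":0,"ax":0,"ay":0,"az":0},{"dx":0,"dy":0,"dz":0,"ax":0,"ay":0,"az":0},{"dx":0,"dy":0,"dz":0,"ax":0,"ay":0,"az":0},{"dx":0,"dy":0,"dz":0,"ax":0,"ay":0,"az":0},{"dx":0,"dy":0,"dz":0,"ax":0,"ay":0,"az":0}]' 0.3;  python3 -m handwheel '[{"dx":0,"dy":0,"dz":-0.3,"ax":0,"ay":0,"az":0},{"dx":0,"dy":0,"dz":-0.7,"ax":0,"ay":0,"az":0},{"dx":0,"dy":0,"dz":-1,"ax":0,"ay":0,"az":0},{"dx":0,"dy":0,"dz":-0.6,"ax":0,"ay":0,"az":0},{"dx":0,"dy":0,"dz":0,"ax":0,"ay":0,"az":0},{"dx":0,"dy":0,"dz":0,"ax":0,"ay":0,"az":0}]'; python3 - <<'E'
from h import *
c=shot("wrist","w23");
go([.4517,.2482,.14]); print(obs()["joint_pos"].round(2))
E
```

```text
clock: 30.35
eef_pos: [0.6467, 0.1329, 0.0758]
tool_rot: [0.883, 0.469, 0.0, 0.0]
ft_force: [0.4, -0.3, -1.3]
grip_width: 0.0385
clock: 30.85
eef_pos: [0.6467, 0.1329, 0.0759]
tool_rot: [0.883, 0.469, 0.0, 0.0]
ft_force: [0.7, -0.5, 0.4]
grip_width: 0.0555
clock: 31.45
eef_pos: [0.6468, 0.1329, 0.1411]
tool_rot: [0.883, 0.469, 0.0, 0.0]
ft_force: [-0.1, 0.5, -0.7]
grip_width: 0.0555
tcp [0.6462 0.1328 0.1401] yaw 0.976 tiltz [-1.1e-03 -2.0e-04 -1.0e+00] w 0.0555 F [ 0.3 -0.6 -0.2] t 31.5
rows total: [-0.54 -9.03  0.01]
[0.2  0.62 0.3  1.25 0.   2.37]
```

View pics/w23.png

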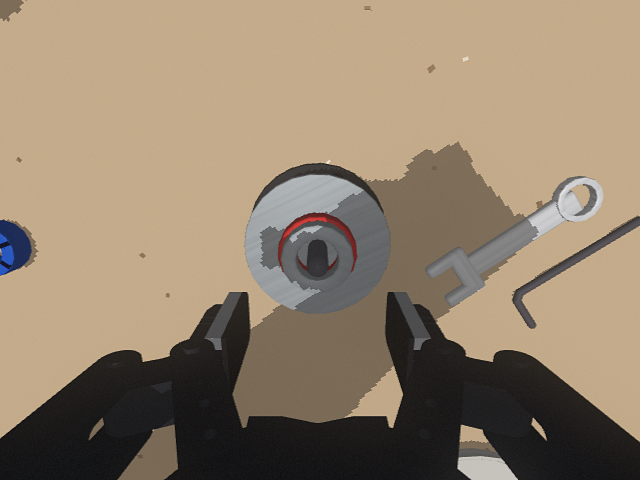

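```bash
python3 -m handwheel '[{"dx":-0.2,"dy":-0.8,"dz":0,"ax":0,"ay":0,"az":0},{"dx":-0.3,"dy":-0.9,"dz":0,"ax":0,"ay":0,"az":0},{"dx":-0.3,"dy":-0.9,"dz":0,"ax":0,"ay":0,"az":0},{"dx":-0.3,"dy":-0.9,"dz":0,"ax":0,"ay":0,"az":0},{"dx":-0.3,"dy":-0.9,"dz":0,"ax":0,"ay":0,"az":0},{"dx":-0.3,"dy":-0.9,"dz":0,"ax":0,"ay":0,"az":0},{"dx":-0.3,"dy":-0.9,"dz":0,"ax":0,"ay":0,"az":0},{"dx":-0.3,"dy":-0.9,"dz":0,"ax":0,"ay":0,"az":0},{"dx":-0.2,"dy":-0.9,"dz":0,"ax":0,"ay":0,"az":0},{"dx":0,"dy":-0.9,"dz":0,"ax":0,"ay":0,"az":0},{"dx":0,"dy":-0.1,"dz":0,"ax":0,"ay":0,"az":0},{"dx":0,"dy":0,"dz":0,"ax":0,"ay":0,"az":0}]' 0.7; python3 -m handwheel '[{"dx":0,"dy":0,"dz":0,"ax":0,"ay":0,"az":0},{"dx":0,"dy":0,"dz":0,"ax":0,"ay":0,"az":0}]'; python3 - <<'E'
from h import *
c=shot("wrist","w24");
go([.4517,.2482,.03]); find(c,"coupling_center",.012)
c=shot("top"); 
cv2.imwrite("pics/t24.png",cv2.resize(c["img"][150:350,180:480,::-1],None,fx=2.6,fy=2.6,interpolation=cv2.INTER_CUBIC))
E
```

```text
clock: 32.7
eef_pos: [0.4247, 0.2072, 0.1401]
tool_rot: [0.883, 0.469, -0.001, 0.0]
ft_force: [-0.0, 0.2, 0.5]
grip_width: 0.0728
clock: 32.9
eef_pos: [0.426, 0.2069, 0.1406]
tool_rot: [0.884, 0.468, -0.0, 0.0]
ft_force: [-0.5, -0.2, -0.9]
grip_width: 0.0725
tcp [0.426  0.2069 0.1406] yaw 0.975 tiltz [ 0.e+00 -1.e-04 -1.e+00] w 0.0728 F [ 0.5 -0.3 -0.8] t 32.95
rows total: [ 1.95 -0.08  4.42]
coupling_center 0.96 [312.  159.6  56.   60.4] rectpos [0.4517 0.2517] centroid [0.4515 0.2527]
```

View pics/w24.png

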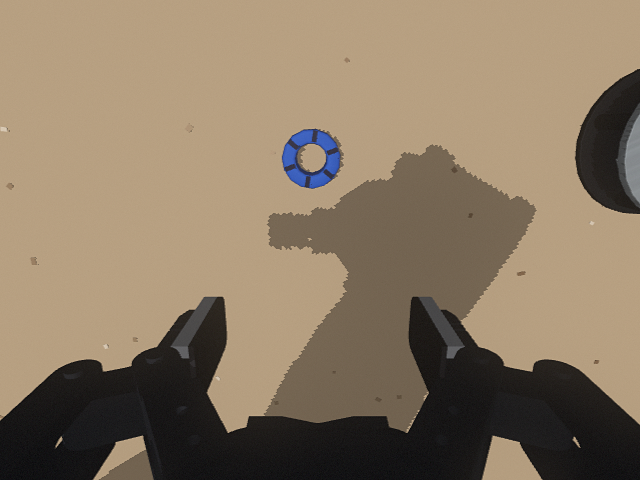

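View pics/t24.png

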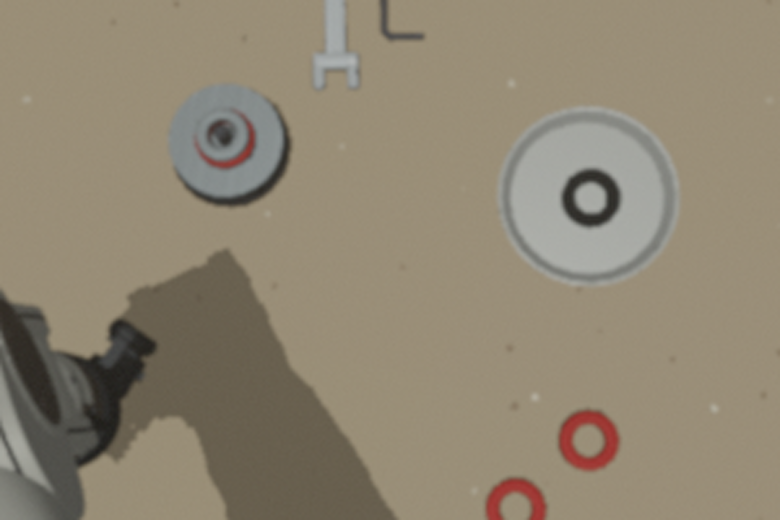

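```bash
python3 -m handwheel '[{"dx":0.4,"dy":0,"dz":0.5,"ax":0,"ay":0,"az":0},{"dx":0.5,"dy":0,"dz":0.9,"ax":0,"ay":0,"az":0},{"dx":0.6,"dy":-0.06,"dz":0.9,"ax":0,"ay":0,"az":0},{"dx":0.5,"dy":-0.05,"dz":0.9,"ax":0,"ay":0,"az":0},{"dx":0,"dy":0,"dz":0.6,"ax":0,"ay":0,"az":0},{"dx":0,"dy":0,"dz":0,"ax":0,"ay":0,"az":0},{"dx":0,"dy":0,"dz":0,"ax":0,"ay":0,"az":0}]'; python3 - <<'E'
from h import *
c=shot("wrist","w25");
go([.4517,.2495,.024]); find(c,"coupling_center",.012)
E
```

```text
clock: 33.75
eef_pos: [0.4508, 0.2501, 0.0451]
tool_rot: [0.883, 0.469, -0.001, 0.0]
ft_force: [-0.4, 0.4, -1.0]
grip_width: 0.0725
tcp [0.4513 0.2504 0.0459] yaw 0.976 tiltz [ 2.e-04  1.e-04 -1.e+00] w 0.0724 F [-0.9  0.3 -0.1] t 33.8
rows total: [-0.02  0.03  0.88]
coupling_center 0.87 [317.1 285.4  86.1  88.9] rectpos [0.4524 0.2539] centroid [0.4519 0.2534]
```

View pics/w25.png

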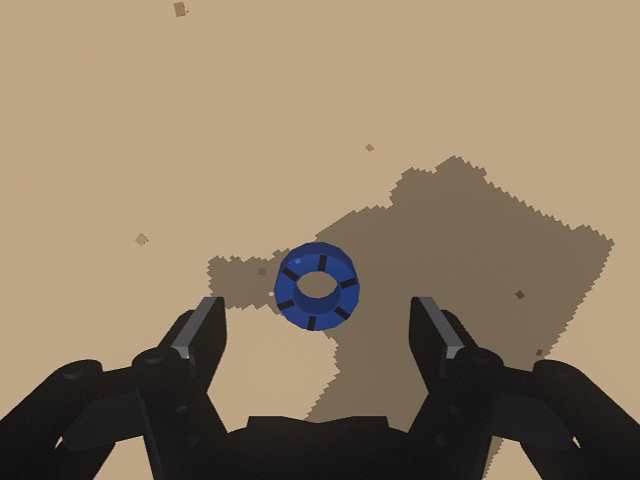

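```bash
python3 -m handwheel '[{"dx":0.06,"dy":0,"dz":0.4,"ax":0,"ay":0,"az":0},{"dx":0,"dy":0,"dz":0.36,"ax":0,"ay":0,"az":0},{"dx":0,"dy":0,"dz":0.1,"ax":0,"ay":0,"az":0},{"dx":0,"dy":0,"dz":0,"ax":0,"ay":0,"az":0},{"dx":0,"dy":0,"dz":0,"ax":0,"ay":0,"az":0}]'; python3 -m handwheel '[{"dx":0,"dy":0,"dz":0,"ax":0,"ay":0,"az":0},{"dx":0,"dy":0,"dz":0,"ax":0,"ay":0,"az":0},{"dx":0,"dy":0,"dz":0,"ax":0,"ay":0,"az":0},{"dx":0,"dy":0,"dz":0,"ax":0,"ay":0,"az":0},{"dx":0,"dy":0,"dz":0,"ax":0,"ay":0,"az":0},{"dx":0,"dy":0,"dz":0,"ax":0,"ay":0,"az":0}]' -1; python3 - <<'E'
from h import *
c=shot("wrist","w26");
go([.6463,.1325,.14])
E
```

```text
clock: 34.35
eef_pos: [0.4518, 0.2514, 0.0242]
tool_rot: [0.883, 0.469, -0.0, -0.0]
ft_force: [-0.1, 0.1, -0.4]
grip_width: 0.0729
clock: 34.95
eef_pos: [0.4521, 0.2516, 0.0252]
tool_rot: [0.883, 0.469, 0.0, 0.0]
ft_force: [-1.4, -0.5, 6.1]
grip_width: 0.0358
tcp [0.4521 0.2516 0.0252] yaw 0.976 tiltz [ 9.e-04  5.e-04 -1.e+00] w 0.0354 F [-0.9 -0.2  5.8] t 35.0
rows total: [ 0.41  9.1  -4.59]
```

View pics/w26.png

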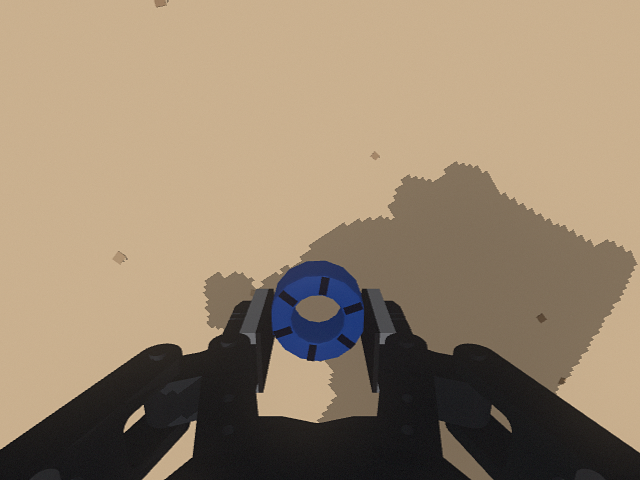

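```bash
python3 -m handwheel '[{"dx":0,"dy":0,"dz":-0.5,"ax":0,"ay":0,"az":0},{"dx":0,"dy":0,"dz":-0.9,"ax":0,"ay":0,"az":0},{"dx":0,"dy":0,"dz":-1,"ax":0,"ay":0,"az":0},{"dx":0,"dy":0,"dz":-1,"ax":0,"ay":0,"az":0},{"dx":0,"dy":0,"dz":-1,"ax":0,"ay":0,"az":0},{"dx":0,"dy":0.3,"dz":-0.2,"ax":0,"ay":0,"az":0},{"dx":0.04,"dy":0.9,"dz":0,"ax":0,"ay":0,"az":0},{"dx":0.04,"dy":0.9,"dz":0,"ax":0,"ay":0,"az":0},{"dx":0.04,"dy":0.9,"dz":0,"ax":0,"ay":0,"az":0},{"dx":0.04,"dy":0.9,"dz":0,"ax":0,"ay":0,"az":0},{"dx":0.04,"dy":0.9,"dz":0,"ax":0,"ay":0,"az":0},{"dx":0.04,"dy":0.9,"dz":0,"ax":0,"ay":0,"az":0}]'; python3 -m handwheel '[{"dx":0.04,"dy":0.9,"dz":0,"ax":0,"ay":0,"az":0},{"dx":0.04,"dy":0.9,"dz":0,"ax":0,"ay":0,"az":0},{"dx":0.04,"dy":0.9,"dz":0,"ax":0,"ay":0,"az":0},{"dx":0.04,"dy":0.7,"dz":0,"ax":0,"ay":0,"az":0},{"dx":0,"dy":0,"dz":0,"ax":0,"ay":0,"az":0},{"dx":0,"dy":0,"dz":0,"ax":0,"ay":0,"az":0},{"dx":0,"dy":0,"dz":0,"ax":0,"ay":0,"az":0}]'; python3 - <<'E'
from h import *
go([.6466,.1328,.112])
E
```

```text
clock: 36.2
eef_pos: [0.5739, 0.1754, 0.1384]
tool_rot: [0.883, 0.469, -0.001, -0.0]
ft_force: [0.5, -0.3, -0.0]
grip_width: 0.0356
clock: 36.9
eef_pos: [0.645, 0.1324, 0.1387]
tool_rot: [0.883, 0.469, -0.001, -0.0]
ft_force: [-0.0, 0.2, -0.5]
grip_width: 0.0355
tcp [0.645  0.1324 0.1387] yaw 0.976 tiltz [-1.6e-03 -1.0e-04 -1.0e+00] w 0.0355 F [-0.   0.2 -0.5] t 36.9
rows total: [0.05 0.05 1.07]
```

```bash
python3 -m handwheel '[{"dx":0.05,"dy":0.05,"dz":0.3,"ax":0,"ay":0,"az":0},{"dx":0,"dy":0,"dz":0.4,"ax":0,"ay":0,"az":0},{"dx":0,"dy":0,"dz":0.3,"ax":0,"ay":0,"az":0},{"dx":0,"dy":0,"dz":0,"ax":0,"ay":0,"az":0},{"dx":0,"dy":0,"dz":0,"ax":0,"ay":0,"az":0}]'; python3 - <<'E'
from h import *
c=shot("wrist","w27"); go([.6466,.1328,.09])
im=c["img"][210:390,220:420,::-1]; cv2.imwrite("pics/w27c.png",cv2.resize(im,None,fx=4,fy=3.3,interpolation=cv2.INTER_CUBIC))
E
```

```text
clock: 37.4
eef_pos: [0.6472, 0.1326, 0.1137]
tool_rot: [0.883, 0.469, -0.001, -0.0]
ft_force: [1.0, -0.2, -0.7]
grip_width: 0.0354
tcp [0.6476 0.1326 0.1142] yaw 0.976 tiltz [-2.e-04 -1.e-04 -1.e+00] w 0.0352 F [ 0.3  0.4 -0.6] t 37.45
rows total: [-0.01 -0.04  0.97]
```

View pics/w27c.png

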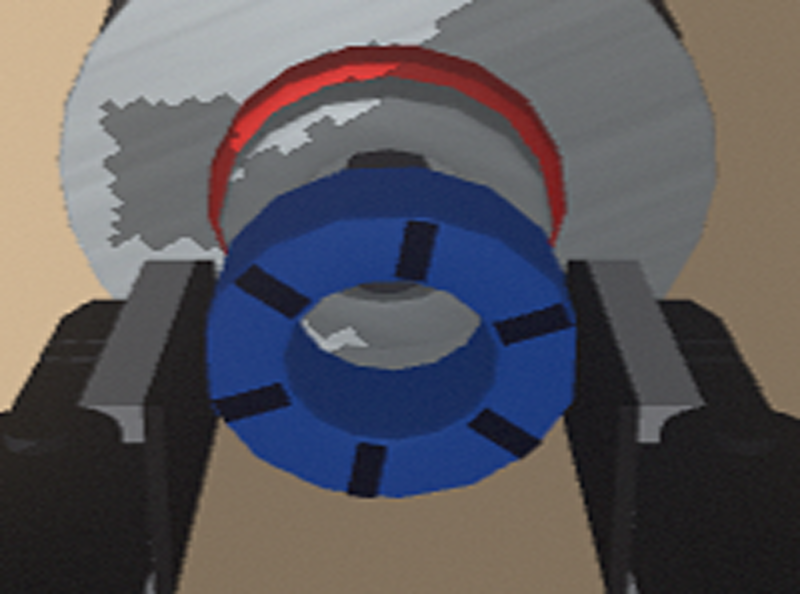

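```bash
python3 - <<'E'
from h import *
c=shot("wrist"); o=obs(); r=R.from_quat(o["tool_rot"])
rel(c,[(318,318.5,-.0072)])
cx=topl(c,318,318.5,o["eef_pos"][2]-.0072)
for x in [-.004,-.002,0,.002,.004]:
    p=r.apply([x,0,0])+o["eef_pos"]; p[2]=.072
    th=np.linspace(0,2*np.pi,60); ph=np.linspace(0,np.pi/2,20)
    P=[proj(c,p+.006*np.array([np.cos(a)*np.sin(b),np.sin(a)*np.sin(b),np.cos(b)])) for a in th for b in ph]
    print(x,np.max(P,0).round(1)[1])
E
```

```text
(318, 318.5, np.float64(0.1074)) tool/25mm [ 0.063 -0.023  0.288] world [0.6482 0.1342 0.1074]
-0.004 305.6
-0.002 301.7
0 297.9
0.002 294.0
0.004 290.1
```

```bash
python3 -m handwheel '[{"dx":-0.07,"dy":0,"dz":0.2,"ax":0,"ay":0,"az":0},{"dx":0,"dy":0,"dz":0.3,"ax":0,"ay":0,"az":0},{"dx":0,"dy":0,"dz":0.2,"ax":0,"ay":0,"az":0},{"dx":0,"dy":0,"dz":0,"ax":0,"ay":0,"az":0},{"dx":0,"dy":0,"dz":0,"ax":0,"ay":0,"az":0}]'; python3 - <<'E'
from h import *
c=shot("wrist","w28"); go([.6466,.1328,.0895])
im=c["img"][210:390,220:420,::-1]; cv2.imwrite("pics/w28c.png",cv2.resize(im,None,fx=4,fy=3.3,interpolation=cv2.INTER_CUBIC))
E
```

```text
clock: 38.0
eef_pos: [0.6464, 0.131, 0.0964]
tool_rot: [0.883, 0.469, -0.0, -0.0]
ft_force: [0.4, -0.9, -0.2]
grip_width: 0.0352
tcp [0.6467 0.1311 0.0967] yaw 0.976 tiltz [-1.e-04 -0.e+00 -1.e+00] w 0.0358 F [0.5 0.6 0.1] t 38.05
rows total: [ 0.05 -0.04  0.29]
```

View pics/w28c.png

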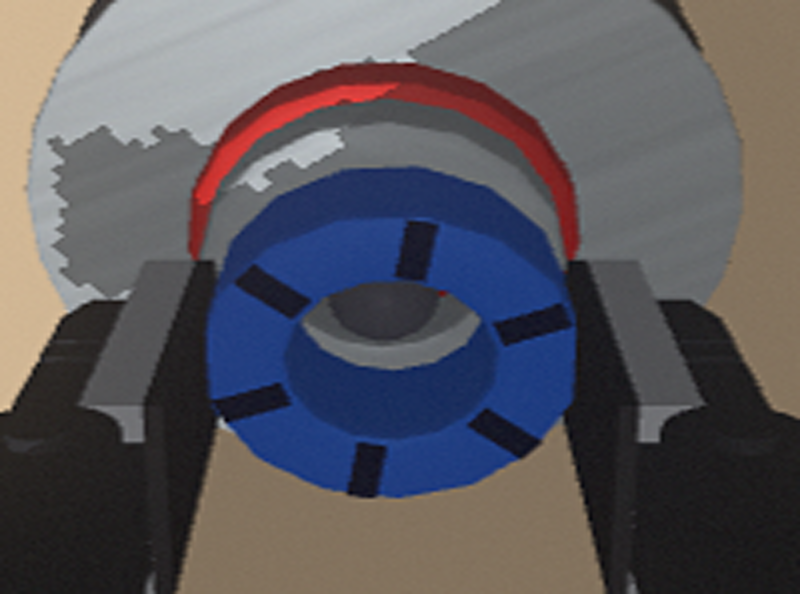

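```bash
python3 -m handwheel '[{"dx":0,"dy":0,"dz":0.15,"ax":0,"ay":0,"az":0},{"dx":0,"dy":0,"dz":0.1,"ax":0,"ay":0,"az":0},{"dx":0,"dy":0,"dz":0,"ax":0,"ay":0,"az":0},{"dx":0,"dy":0,"dz":0,"ax":0,"ay":0,"az":0}]'; python3 - <<'E'
from h import *
c=shot("wrist","w29"); go([.6466,.1328,.0892])
im=c["img"][210:390,220:420,::-1]; cv2.imwrite("pics/w29c.png",cv2.resize(im,None,fx=4,fy=3.3,interpolation=cv2.INTER_CUBIC))
E
```

```text
clock: 38.45
eef_pos: [0.6466, 0.1311, 0.0904]
tool_rot: [0.883, 0.469, -0.0, -0.0]
ft_force: [-0.4, -0.7, -1.3]
grip_width: 0.0355
tcp [0.6467 0.1311 0.0906] yaw 0.976 tiltz [ 1.e-04 -0.e+00 -1.e+00] w 0.0357 F [ 0.   0.6 -0.4] t 38.5
rows total: [ 0.06 -0.04  0.06]
```

View pics/w29c.png

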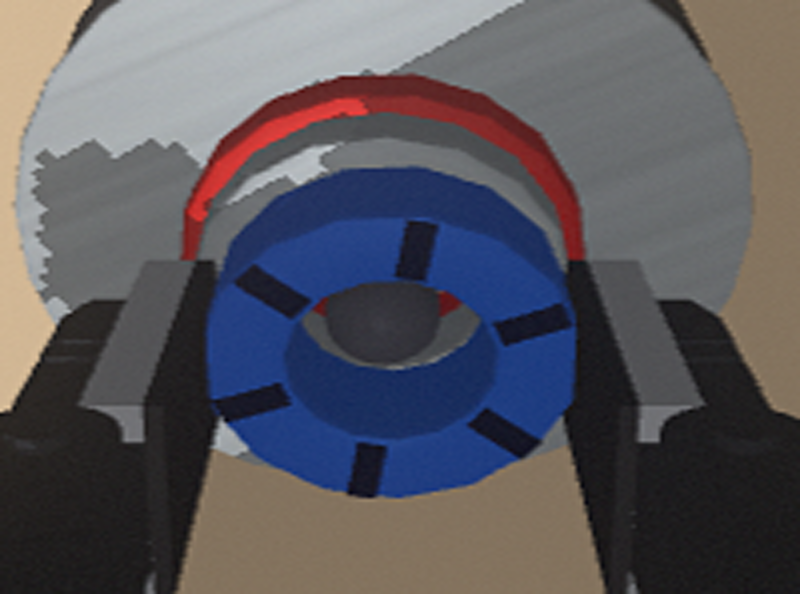

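```bash
python3 -m handwheel '[{"dx":0,"dy":0,"dz":0.05,"ax":0,"ay":0,"az":0},{"dx":0,"dy":0,"dz":0,"ax":0,"ay":0,"az":0},{"dx":0,"dy":0,"dz":0,"ax":0,"ay":0,"az":0}]'; python3 -m handwheel '[{"dx":0,"dy":0,"dz":0,"ax":0,"ay":0,"az":0},{"dx":0,"dy":0,"dz":0,"ax":0,"ay":0,"az":0},{"dx":0,"dy":0,"dz":0,"ax":0,"ay":0,"az":0},{"dx":0,"dy":0,"dz":0,"ax":0,"ay":0,"az":0},{"dx":0,"dy":0,"dz":0,"ax":0,"ay":0,"az":0}]' 0.3;  python3 -m handwheel '[{"dx":0,"dy":0,"dz":-0.3,"ax":0,"ay":0,"az":0},{"dx":0,"dy":0,"dz":-0.7,"ax":0,"ay":0,"az":0},{"dx":0,"dy":0,"dz":-1,"ax":0,"ay":0,"az":0},{"dx":0,"dy":0,"dz":-1,"ax":0,"ay":0,"az":0},{"dx":-1,"dy":0,"dz":0,"ax":0,"ay":0,"az":0},{"dx":-1,"dy":0,"dz":0,"ax":0,"ay":0,"az":0},{"dx":-1,"dy":0,"dz":0,"ax":0,"ay":0,"az":0},{"dx":-1,"dy":0,"dz":0,"ax":0,"ay":0,"az":0},{"dx":0,"dy":0,"dz":0,"ax":0,"ay":0,"az":0},{"dx":0,"dy":0,"dz":0,"ax":0,"ay":0,"az":0},{"dx":0,"dy":0,"dz":0,"ax":0,"ay":0,"az":0}]'; python3 - <<'E'
from h import *
c=shot("wrist","w30"); go([.6,.1,.2])
c=shot("top")
cv2.imwrite("pics/t30.png",cv2.resize(c["img"][150:350,180:480,::-1],None,fx=2.6,fy=2.6,interpolation=cv2.INTER_CUBIC))
s=shot("scene"); cv2.imwrite("pics/s30.png",cv2.resize(s["img"][180:320,260:440,::-1],None,fx=4,fy=4,interpolation=cv2.INTER_CUBIC))
E
```

```text
clock: 38.8
eef_pos: [0.6467, 0.1311, 0.0893]
tool_rot: [0.883, 0.469, 0.0, 0.0]
ft_force: [-0.2, -0.1, -0.3]
grip_width: 0.0358
clock: 39.3
eef_pos: [0.6467, 0.1311, 0.0894]
tool_rot: [0.883, 0.469, 0.0, -0.0]
ft_force: [-0.1, 0.9, 0.8]
grip_width: 0.0556
clock: 40.4
eef_pos: [0.5913, 0.0488, 0.1648]
tool_rot: [0.883, 0.469, 0.001, 0.0]
ft_force: [1.0, 0.1, 0.7]
grip_width: 0.0555
tcp [0.5913 0.049  0.1646] yaw 0.977 tiltz [ 1.e-03  3.e-04 -1.e+00] w 0.0554 F [0.3 0.6 0.3] t 40.45
rows total: [ 1.89 -0.85 -1.41]
```

View pics/w30.png

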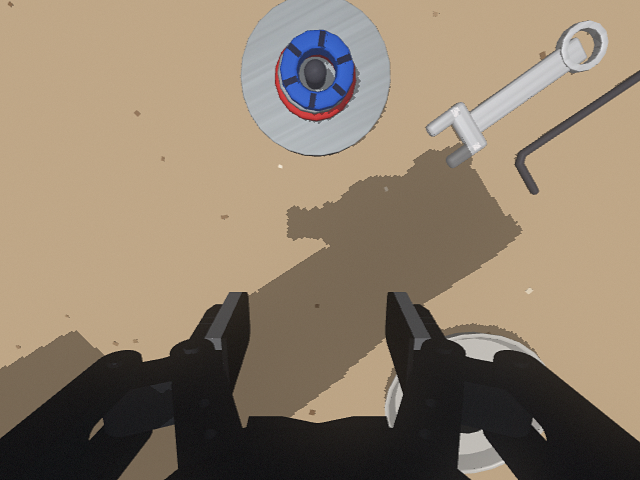

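View pics/t30.png

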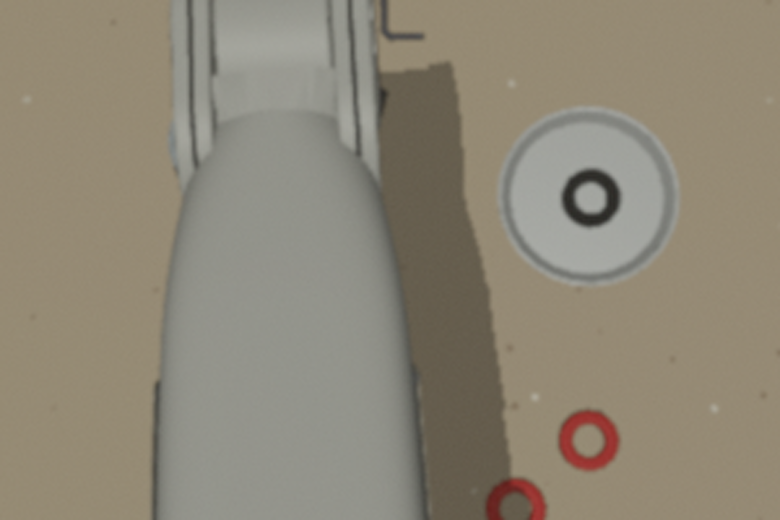

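View pics/s30.png

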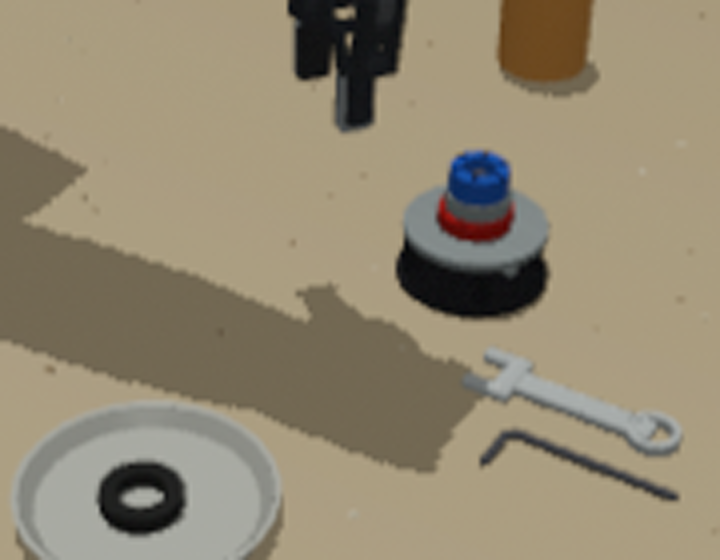

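The scene crop shows the stack flat: red, then steel, then blue at about (480,195). The black gasket is in the saucer at about (140,495), and the gripper is clear of everything. I'm handing in.

```bash
python3 -c "
from workcell import bot
print(bot.job_done())"
```

```text
the job is handed in; nothing more can be done
None
```

The job is done and handed in at about 40.5 s of the 112 s allowed. I moved the black gasket from the shaft to the middle of the saucer. Then I slipped the leftmost red gasket, the steel spacer and the blue coupling onto the shaft, letting go of each and backing off before fetching the next.

- **Last pictures:** The wrist and scene views show red, steel and blue stacked flat in that order, with the shaft near the middle of the coupling's hole. The black gasket is flat in the saucer, about 1 mm off centre in the top view, and the gripper is empty and well clear.
- **Things to leave alone:** I never worked near the mug, orange jar, spanner or hex key. The spanner and hex key look unmoved in the pictures. I took no final measurement of any of the four.
- **Disagreements:** The wrist and top cameras differed by 2–5 mm on the stand's position. I settled it by checking each ring against the shaft in the wrist view while lowering it. In the last top picture the arm hid the stack, so the finished stack was checked only in the wrist and scene views.
- **Forces:** The wrist force stayed below 10 N in the readings I took at the end of each move. The interface gave no verdict.

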